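# Load the drill cases into the spring rack and lock the bar

## Robot

A 6-joint arm with a two-finger parallel gripper is mounted at the origin on the work surface. World frame = base frame: x ahead of the robot, y to its left, z up, the work surface at z = 0. Lengths are in mm, angles in rad, forces in N, time in s.
With the tool pointing down it reaches from about 350 to 800 mm from the base axis. Payload 7.3 kg.
Tool frame: the origin (TCP) lies midway between the tips of the shut fingers; the grasp point (between the pads) lies 19 mm behind it; z points along the fingers, y is the line along which they close (so a half turn about z gives the same grasp; the last joint's range is limited). The gripper opens to 85 mm and grips with 20 to 120 N. Pads are 22 mm wide; open, the fingers measure 114 mm over their backs; the gripper's body (76 mm by 85 mm) begins 54 mm behind the grasp point. The pads swing forward as they close: fully open they stand 13 mm farther back than shut.
Start: joints at [1.199, 0.342, 1.524, -0, 1.275, -0.146], TCP at [117.524, 511.698, 209.822] pointing down, gripper open.
Joint ranges: [-2.53, 2.53], [-0.77, 2.02], [0.04, 2.7], [-1, 4.14], [0.28, 2.66], [-3.11, 3.11]. Speed limits (rad/s): [2.57, 2.57, 3.14, 3.14, 3.14, 3.14].

## Interface

Orientations are given as a unit quaternion [w, x, y, z].
In Python, from plant import r gives the robot as it stands.
- The arm moves only by the tool step_arm, never from a script. Its argument "targets" is a list of rows, each a list of 3 entries, a list of its own where there are three numbers: the finger opening in cm, from 0 to 8.54, then the shift along the tool's x, y, z in cm, then the turn, a rotation vector about the tool's x, y, z in rad. A call has exactly 8 rows; each row is the pose to reach, as a shift and turn from the pose commanded when the call began, along the tool's axes at that moment; what a row does not reach only later rows make up. A row lasts 1/12 s, in which the tool goes at most 41.7 mm and 7.16 degrees, less where a joint would pass 70% of its speed; a pose out of reach is approached as far as the arm can. A call with a gripper value outside its range is refused whole. The fingers move at their own pace and stop on an object; the grip force is fixed at half the most. Time passes only in rows, so rows that repeat a pose let the fingers close, or fill a call up. It gives the time, the measured TCP pose, the force, the opening and the grip force at its end, in the units of the state.
- r.sense(): the state, without advancing time (a new reading comes with each control period).
- r.capture(name): name is "scene" or "top" or "wrist"; returns (picture, depth): 420x560x3 uint8, blue, green, red; 420x560 float32, mm along the optical axis (not along the pixel's ray), 0 where there is no reading.
- r.camera_model(name): a dict with "intrinsics" (3x3 intrinsics, pixels), "k1" (the pictures are not rectified: a ray, as slopes to the right and down, at radius r is drawn at 1 + k1 r^2 times it, then the intrinsics apply), "rvec" (rotation vector, rad) and "tvec" (3), from world to camera coordinates, as OpenCV has them. Camera axes: x right, y down, z forward; pixel columns grow to the right and rows downward; lengths in mm; the calibration is good to about 2 mm. A picture is of the moment at which its call begins: read the wrist's pose just before it. camera_model takes no time and is no camera call; for the wrist camera it gives the pose at the moment of the call.
- r.finish_job(): hands the job in; it is judged then, once.
The state is a dict: "time": time; "qpos": joint angles; "joint_vel": joint speeds; "effort": joint torques, N m; "eef_pos": TCP position; "tool_rot": TCP orientation; "contact_force": force on the tool from outside, world axes, zero at the start; "ft_torque": the same for the moment, N m; "gripper_width": finger opening in mm; "gripper_force": force on a finger pad.
Only numpy, scipy, OpenCV 4.12 (cv2) and the standard library are available. Lean on these libraries where they do the work, as an engineer would, in place of code of your own. Each camera call takes 0.05 s, during which the arm holds its last target. There are 200 camera calls.

## Task

Load every drill case standing on the bench into the spring rack and lock it in. Pull up the spring collar and turn it to free the retaining bar, swing the bar right back, then put each case upright and fully down into a bay of its own, using the case to press that bay's sprung shoe back; finally swing the bar down flat over the cases, pull the collar up again, turn it all the way to locked and let it drop home. Leave the other things on the bench where they are.

Things in the scene. Friction and masses are not known exactly. Their poses are not given: they have to be found in the camera images.
- rack: Grey spring rack bolted to the bench. Its x points to the rear (hinge side), y along the bays, z up; origin on the bench under the middle bay. Base plate 12 mm thick, x -55..115, y -108..182 mm. Front lip x -30..-22, top z 26; dividers top z 26, leaving bays 57 mm wide; rear wall x 75..83, top z 48; two hinge cheeks x 93..113, y -98 and 98, top z 110
- bay0 (a point): Centre of the floor of bay 0 (rack x 0, y -60, z 12 mm), where the centre of a seated case's underside belongs; axes as the rack's. A case sits with its 44 mm thickness along x, between the front lip (its rear face at x -22, 14 mm above the floor) and the sprung shoe. Any case may go in any bay
- bay1 (a point): Centre of the floor of bay 1 (rack x 0, y 0, z 12 mm), where the centre of a seated case's underside belongs; axes as the rack's. A case sits with its 44 mm thickness along x, between the front lip (its rear face at x -22, 14 mm above the floor) and the sprung shoe. Any case may go in any bay
- bay2 (a point): Centre of the floor of bay 2 (rack x 0, y 60, z 12 mm), where the centre of a seated case's underside belongs; axes as the rack's. A case sits with its 44 mm thickness along x, between the front lip (its rear face at x -22, 14 mm above the floor) and the sprung shoe. Any case may go in any bay
- shoe0 (a joint): Travel of bay 0's sprung orange shoe to rack +x (m): 0 free (front face at rack x -8 mm), 0.030 with a case seated, 0.046 stop. Block 46 wide, 20 deep, 2 to 38 mm above the floor. Spring 2.6 N at 0, 5.1 N at 0.030. A case held 18 mm above the floor passes over the lip, presses the shoe's upper half back and can be lowered into the gap; released, it is pushed to the lip
- shoe1 (a joint): Travel of bay 1's sprung orange shoe to rack +x (m): 0 free (front face at rack x -8 mm), 0.030 with a case seated, 0.046 stop. Block 46 wide, 20 deep, 2 to 38 mm above the floor. Spring 2.6 N at 0, 5.1 N at 0.030. A case held 18 mm above the floor passes over the lip, presses the shoe's upper half back and can be lowered into the gap; released, it is pushed to the lip
- shoe2 (a joint): Travel of bay 2's sprung orange shoe to rack +x (m): 0 free (front face at rack x -8 mm), 0.030 with a case seated, 0.046 stop. Block 46 wide, 20 deep, 2 to 38 mm above the floor. Spring 2.6 N at 0, 5.1 N at 0.030. A case held 18 mm above the floor passes over the lip, presses the shoe's upper half back and can be lowered into the gap; released, it is pushed to the lip
- bar (a joint): Angle of the retaining bar (rad): 0 shut, level on its stop; 1.95 swung up and back on its stop, where it stays. It falls shut from below about 1.5. A 10 mm rod along rack y, 90 mm from its hinge; shut, it lies 7 mm above seated cases. Its +y end is a flat yellow fork, 6 mm thick, slot 44 mm wide, open to rack -x, that straddles the collar's post when shut. 0.25 kg
- bar_grip (a point): Middle of the red round grip at the -y end of the bar, 18 mm diameter, 60 mm long along rack y (rack x 0, y -138, z 104 mm when shut), overhanging the end of the rack with only the bench beneath. Pinched from above it turns between the fingers as the bar swings
- bar_hinge (a point): Point on the bar's hinge axis beside the grip (rack x 90, y -138, z 104 mm). The axis runs along rack y; the grip moves round it on a 90 mm circle in the rack's x-z plane, up and then to the rear as the bar opens
- collar_pull (a joint): How far the spring collar is pulled up along its upright post (m): 0 home, 0.018 stop. Spring 7 N at home, 9.5 N at the stop, plus its 0.15 kg. It can turn only when up by 0.011 or more; let go halfway round it stays up, at about 0.010; at either end of the turn it drops home
- collar (a joint): Turn of the spring collar (rad), counter-clockwise seen from above: 0 free (red lugs along rack x, in line with the fork's slot), 1.25 locked (lugs across the fork, holding the bar down). Stops at 0 and 1.25; once home it has 0.17 of play at either end; starts locked. The bar cannot pass the lugs, up or down, unless the collar is at 0
- collar_grip (a point): Point on the upright axis of the spring collar at the height to grip (rack x 0, y 140, z 149 mm when home); moves with the collar. A knurled brass sleeve, 32 mm diameter, from 40 mm below to 16 mm above this point, with two red lugs at its foot (64 mm tip to tip, 12 mm wide, tops 32 mm below this point) and a red mark on top in line with them
- case_red: Red drill case, 44 mm across its own x (thickness), 50 mm along its own y (width), 80 mm tall, 0.2 to 0.4 kg, bottom-heavy; a dark seam and two black latches on the x faces. Stands upright on the bench. Origin: centre of its underside, z up. May be absent (then its pose is None)
- case_green: Green drill case, 44 mm across its own x (thickness), 50 mm along its own y (width), 80 mm tall, 0.2 to 0.4 kg, bottom-heavy; a dark seam and two black latches on the x faces. Stands upright on the bench. Origin: centre of its underside, z up. May be absent (then its pose is None)
- case_blue: Blue drill case, 44 mm across its own x (thickness), 50 mm along its own y (width), 80 mm tall, 0.2 to 0.4 kg, bottom-heavy; a dark seam and two black latches on the x faces. Stands upright on the bench. Origin: centre of its underside, z up. May be absent (then its pose is None)
- screwdriver: Screwdriver lying on the bench, 200 mm long, origin about its middle. Bystander
- tape_roll: Blue roll of tape lying flat, 100 mm diameter, 24 mm high. Bystander
- spray_can: Green spray can standing, 66 mm diameter, 170 mm tall. Bystander
- tape_measure: Yellow tape measure standing on edge, 70 x 38 x 66 mm. Bystander
- wrench: Steel wrench lying flat, 200 mm long. Bystander
- paint_pot: Steel paint pot, open, 90 mm diameter, 90 mm tall. Bystander
Mind the look-alikes: they are no part of the job. Of the things that look like the case_red, take the one that is farthest from the robot's base at the start. Several things have the shape of the case_blue; the one meant has the colours described above.

How it is judged:
By the outcome, as a careful person would: the job done as asked, in the order asked, and still so for the second after the job is handed in, with the robot touching nothing.
Of case_red, case_green, case_blue only 2 to 3 are there at a start; the rules pass over those that are not, and their reading is None.
At some moment in a run one of case_red, case_green, case_blue may be knocked a few centimetres aside while the robot is not near it.
Once in a run the grip may slacken for a moment while it holds something.
It also fails if it takes over 210 s, if anything falls off the work surface, if the arm or the gripper's body presses on something with over 40 N, if the wrist force passes 120 N, or if a joint passes its speed limit or range.

## Working session

There is one attempt and no reset: what is moved stays moved. The work goes in short steps, Python scripts to look and compute and a tool call to move; the robot and the scene stay as the last step left them, time stands still between calls to the robot, and variables do not carry over. Pictures are saved under pics/ and viewed, at most 14 in all, crops included, and the job is handed in when it is done.

Besides the shell and the picture viewer there is one more tool, called after "Call:" as name(argument=value, ...) on one line, values as JSON. step_arm: Moves the arm, as the interface text tells. Its arguments: {"type":"object","properties":{"targets":{"type":"array","items":{"type":"array"}}},"required":["targets"]}

```bash
ls; mkdir -p pics
cat > h.py <<'E'
import numpy as np, cv2
from scipy.spatial.transform import Rotation as R
from plant import r
def cap(n):
    m=r.camera_model(n); p,d=r.capture(n); return p,d,m
def world(d,m):
    K=np.array(m["intrinsics"],float); k1=m["k1"]
    h,w=d.shape; u,v=np.meshgrid(np.arange(w),np.arange(h))
    pts=np.stack([u,v],-1).reshape(-1,1,2).astype(float)
    n=cv2.undistortPoints(pts,K,np.array([k1,0,0,0,0.])).reshape(h,w,2)
    c=np.dstack([n*d[...,None],d])
    Rm=R.from_rotvec(np.ravel(m["rvec"])).as_matrix()
    P=(c-np.ravel(m["tvec"]))@Rm
    P[d<=0]=np.nan
    return P
def proj(X,m):
    K=np.array(m["intrinsics"],float)
    return cv2.projectPoints(np.array(X,float).reshape(-1,1,3),np.array(m["rvec"],float),np.array(m["tvec"],float),K,np.array([m["k1"],0,0,0,0.]))[0].reshape(-1,2)
def st():
    s=r.sense(); q=s["tool_rot"]; M=R.from_quat(np.r_[q[1:],q[0]]).as_matrix()
    return s,np.array(s["eef_pos"]),M
def go(target,x=None):
    """shift in tool axes (cm) to world target mm"""
    s,p,M=st(); return (M.T@(np.array(target)-p)/10).round(2)
E
python3 - <<'E'
from h import *
for n in ("scene","top"):
    p,d,m=cap(n); cv2.imwrite(f"pics/{n}0.png",p); np.savez(f"{n}0.npz",p=p,d=d,P=world(d,m))
    print(n,m)
s,p,M=st(); print(s,M)
E
```

```text
pics
scene {'intrinsics': array([[545.28704366,   0.        , 273.43293555],
       [  0.        , 545.28704366, 210.99084563],
       [  0.        ,   0.        ,   1.        ]]), 'k1': -0.10740397206687607, 'rvec': array([ 2.15324668,  0.59335962, -0.31489102]), 'tvec': array([-462.58845243,  -61.46093416, 1753.85124273])}
top {'intrinsics': array([[414.46909538,   0.        , 275.97916543],
       [  0.        , 414.46909538, 204.32298389],
       [  0.        ,   0.        ,   1.        ]]), 'k1': -0.032828593686011216, 'rvec': array([ 2.13272662, -2.17604187,  0.08987723]), 'tvec': array([  41.13741598,  513.00011758, 1367.91009457])}
{'time': 0.1, 'qpos': array([ 1.19899818e+00,  3.42653179e-01,  1.52493732e+00,  1.45359072e-05,
        1.27538983e+00, -1.46005454e-01]), 'joint_vel': array([ 0.00124153, -0.0021904 , -0.00227727, -0.00090417,  0.00076938,
        0.0010028 ]), 'effort': array([ 3.47446912e-03, -4.34450877e+01, -2.46490252e+01,  1.13959416e-04,
        4.62481112e-03, -5.52357460e-05]), 'eef_pos': array([117.36969743, 511.31182812, 209.18988157]), 'tool_rot': array([-1.84355372e-04,  1.12658757e-01,  9.93633495e-01, -6.68932338e-04]), 'contact_force': array([ 0.46837246, -0.02038825, -0.21469466]), 'ft_torque': array([-0.02225455, -0.01612141, -0.04809111]), 'gripper_force': 0.0, 'gripper_width': 85.186241743405} [[-9.74615941e-01  2.23882782e-01 -5.17085516e-04]
 [ 2.23883275e-01  9.74615114e-01 -1.28780866e-03]
 [ 2.15641173e-04 -1.37088565e-03 -9.99999037e-01]]
```

View pics/scene0.png

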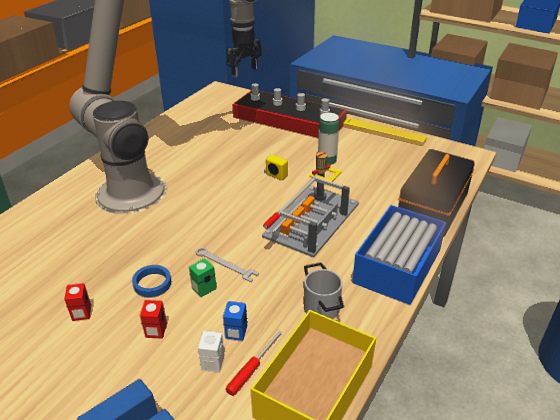

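View pics/top0.png

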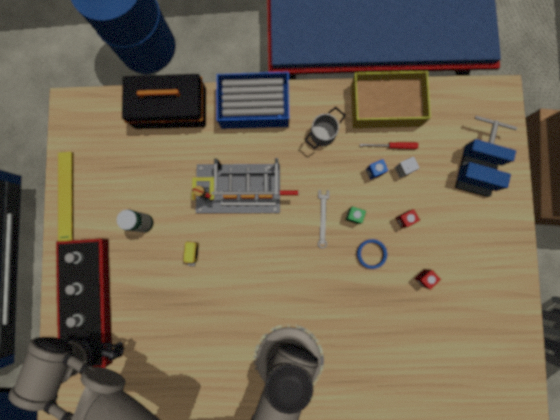

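The scene picture shows red cases at (153,319) and (77,302), green at (203,278), blue at (235,322) and a white look-alike at (211,351). In the top picture these are red (408,218) and (428,279), green (356,215), blue (377,168) and white (408,167). The rack is at (238,188) with its red grip to the right, at (290,193). Next I'll measure.

Run:
```python
from h import *
z=np.load("top0.npz");P=z["P"];p=z["p"]
for n,(u,v) in dict(redA=(408,218),redB=(428,279),green=(356,215),blue=(377,168),white=(408,167)).items():
    w=P[v-14:v+14,u-14:u+14].reshape(-1,3); t=w[(w[:,2]>70)&(w[:,2]<90)]
    rect=cv2.minAreaRect(t[:,:2].astype(np.float32)); print(n,len(t),np.round(rect[0]),np.round(rect[1]),round(rect[2]),"dist",round(np.hypot(*rect[0])),t[:,2].mean().round(1))
w=P[150:225,185:305].reshape(-1,3)
b=w[(w[:,2]>7)&(w[:,2]<17)]; print("plate",cv2.minAreaRect(b[:,:2].astype(np.float32)),len(b))
b=w[(w[:,2]>125)]; print("collar",b.round())
g=p[150:225,185:305].reshape(-1,3).astype(int); b=w[(g[:,2]>120)&(g[:,1]<60)&(g[:,0]<70)]; print("red",b.round()[:40])
s=np.load("scene0.npz")["p"]; 
a=cv2.resize(s[150:260,250:370],None,fx=5,fy=5,interpolation=cv2.INTER_CUBIC)
cv2.imwrite("pics/rack.png",a)
b=cv2.resize(s[250:380,50:270],None,fx=3.6,fy=3.6,interpolation=cv2.INTER_CUBIC); cv2.imwrite("pics/cases.png",b)
```

```text
redA 225 [ 455. -402.] [44. 51.] 28 dist 607 79.6
redB 229 [ 260. -457.] [45. 50.] 42 dist 526 80.1
green 217 [ 469. -229.] [50. 44.] 69 dist 522 80.4
blue 215 [ 623. -307.] [44. 50.] 22 dist 694 79.7
white 212 [ 628. -408.] [44. 51.] 23 dist 749 79.9
plate ((584.3760986328125, 138.866943359375), (410.0018615722656, 247.8293914794922), 88.50845336914062) 2455
collar [[561. 272. 166.]
 [560. 269. 166.]
 [561. 267. 161.]
 [561. 263. 164.]
 [560. 259. 168.]
 [561. 257. 163.]
 [558. 275. 166.]
 [558. 273. 162.]
 [558. 270. 162.]
 [557. 266. 165.]
 [558. 263. 163.]
 [558. 260. 161.]
 [557. 257. 165.]
 [558. 254. 161.]
 [559. 253. 153.]
 [555. 279. 162.]
 [555. 276. 163.]
 [554. 271. 169.]
 [555. 269. 163.]
 [554. 265. 168.]
 [555. 264. 158.]
 [553. 258. 172.]
 [555. 257. 161.]
 [554. 253. 168.]
 [554. 251. 164.]
 [558. 253. 139.]
 [551. 278. 168.]
 [550. 274. 172.]
 [552. 273. 162.]
 [551. 269. 164.]
 [552. 266. 164.]
 [551. 262. 167.]
 [551. 260. 165.]
 [551. 257. 163.]
 [551. 254. 164.]
 [551. 250. 165.]
 [553. 250. 154.]
 [556. 252. 128.]
 [548. 278. 166.]
 [548. 274. 169.]
 [548. 271.
[... 1400 characters left out ...]
546.   9. 114.]
 [547.   6. 112.]
 [546.   3. 116.]
 [546.  -1. 117.]
 [546.  -4. 116.]
 [546.  -7. 111.]
 [546. -10. 116.]
 [547. -13. 110.]
 [546. -16. 114.]
 [546. -20. 115.]
 [546. -23. 112.]
 [546. -26. 112.]
 [546. -29. 109.]
 [546. -32. 113.]
 [546. -35. 111.]
 [543.  12. 116.]
 [543.   9. 113.]
 [543.   6. 112.]
 [543.   3. 114.]
 [543.  -1. 114.]
 [543.  -4. 112.]
 [544.  -7. 109.]
 [543. -10. 114.]
 [543. -13. 113.]
 [543. -16. 115.]
 [543. -20. 113.]
 [ nan  nan  nan]
 [542. -26. 119.]
 [543. -29. 113.]
 [542. -32. 114.]
 [543. -35. 111.]
 [540.  15. 117.]
 [541.  12. 111.]
 [540.   9. 115.]
 [540.   6. 116.]
 [540.   3. 111.]
 [540.  -0. 113.]
 [540.  -4. 113.]
 [540.  -7. 113.]]
```

View pics/rack.png

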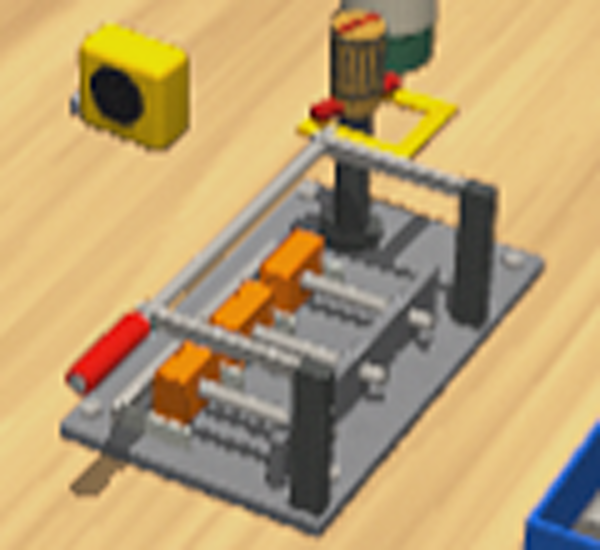

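View pics/cases.png

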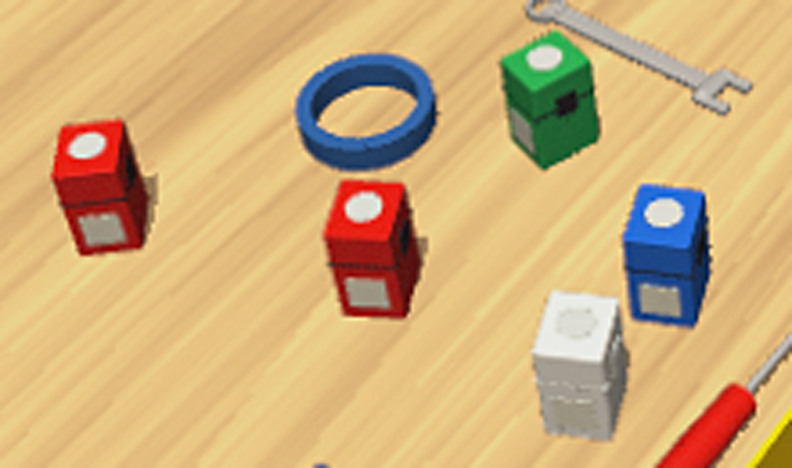

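Red A (top 408,218; 607 mm from the base) is farther than red B (428,279; 526 mm), so A is case_red. Of the case-shaped things, only (377,168) is blue with black latches; (408,167) is white. The crop confirms both. Cases present: red A, green and blue. I'll start with the collar.

Call:
step_arm(targets=[[8.5,[-3,-1,-1],[0,0,0]],[8.5,[-6,-2,-2],[0,0,0]],[8.5,[-9,-3,-3],[0,0,0]],[8.5,[-12,-4,-4],[0,0,0]],[8.5,[-15,-5,-5],[0,0,0]],[8.5,[-18,-6,-5],[0,0,0]],[8.5,[-21,-7,-5],[0,0,0]],[8.5,[-24,-8,-5],[0,0,0]]])

```text
time: 0.77
eef_pos: [334.6, 378.9, 259.8]
tool_rot: [-0.0, 0.113, 0.994, -0.0]
contact_force: [0.7, 0.1, -0.9]
gripper_width: 85.1
gripper_force: 0.0
```

Call:
step_arm(targets=[[8.5,[-3,-1,0],[0,0,0]],[8.5,[-6,-2,0],[0,0,0]],[8.5,[-9,-3,0],[0,0,0]],[8.5,[-12,-4,0],[0,0,0]],[8.5,[-15,-5,0],[0,0,0]],[8.5,[-18,-6,0],[0,0,0]],[8.5,[-21,-6.6,0],[0,0,0]],[8.5,[-23.2,-6.6,0],[0,0,0]]])

```text
time: 1.43
eef_pos: [546.7, 261.5, 259.2]
tool_rot: [-0.0, 0.114, 0.994, -0.0]
contact_force: [0.3, -0.2, 0.7]
gripper_width: 84.6
gripper_force: 0.0
```

Run:
```python
from h import *
s,p,M=st(); print(s["time"],p,M.round(3),s["qpos"].round(2))
c,d,m=cap("wrist"); P=world(d,m); cv2.imwrite("pics/w1.png",c); np.savez("w1.npz",c=c,d=d,P=P)
print("cam pos",-R.from_rotvec(np.ravel(m["rvec"])).as_matrix().T@np.ravel(m["tvec"]))
t=P[(P[...,2]>155)&(P[...,2]<180)&(abs(P[...,0]-545)<30)&(abs(P[...,1]-263)<30)]
print(len(t),cv2.minEnclosingCircle(t[:,:2].astype(np.float32)),t.mean(0))
```

```text
1.4333 [546.6853233  261.49878737 259.23274734] [[-0.974  0.226 -0.001]
 [ 0.226  0.974 -0.001]
 [ 0.    -0.001 -1.   ]] [ 0.32  0.47  1.2  -0.    1.48 -1.02]
cam pos [477.55014283 279.09339778 423.51271164]
1333 ((548.723388671875, 267.5500793457031), 16.866920471191406) [547.44560891 267.5770423  164.81033311]
```

View pics/w1.png

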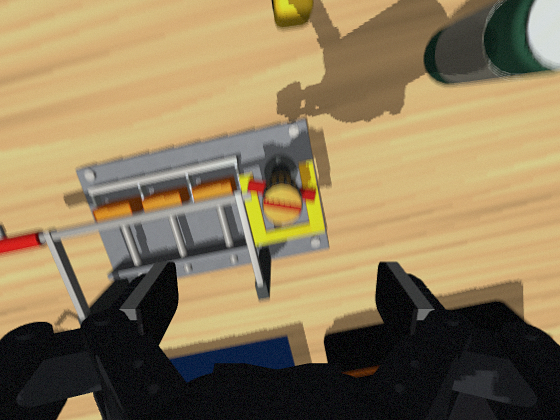

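The wrist picture shows the collar top at (282,202), its lugs across the fork, and the grip at (20,243). I'll descend on the collar.

Call:
step_arm(targets=[[5.5,[0.1,0.4,1.5],[0,0,0]],[5.5,[0.1,0.4,3.5],[0,0,0]],[5.5,[0.1,0.4,5.5],[0,0,0]],[5.5,[0.1,0.4,7],[0,0,0]],[5.5,[0.1,0.4,9],[0,0,0]],[5.5,[0.1,0.4,11],[0,0,0]],[5.5,[0.1,0.4,12.5],[0,0,0]],[5.5,[0.1,0.4,13],[0,0,0]]])

```text
time: 2.15
eef_pos: [542.9, 267.4, 126.7]
tool_rot: [-0.002, 0.113, 0.994, -0.001]
contact_force: [-0.3, 0.2, -1.0]
gripper_width: 55.0
gripper_force: 0.0
```

Call:
step_arm(targets=[[4.5,[0,0,0],[0,0,0]],[4,[0,0,0],[0,0,0]],[3.6,[0,0,0],[0,0,0]],[3.3,[0,0,0],[0,0,0]],[3,[0,0,0],[0,0,0]],[2.5,[0,0,0],[0,0,0]],[2,[0,0,0],[0,0,0]],[2,[0,0,0],[0,0,0]]])

```text
time: 2.82
eef_pos: [545.2, 266.7, 131.7]
tool_rot: [0.001, 0.113, 0.994, -0.001]
contact_force: [-1.7, -5.2, 7.0]
gripper_width: 29.6
gripper_force: 58.7
```

Call:
step_arm(targets=[[2,[0,0,-0.5],[0,0,0]],[2,[0,0,-1],[0,0,0]],[2,[0,0,-1.5],[0,0,0]],[2,[0,0,-1.5],[0,0,0]],[2,[0,0,-1.5],[0,0,0.1]],[2,[0,0,-1.5],[0,0,0.2]],[2,[0,0,-1.5],[0,0,0.3]],[2,[0,0,-1.5],[0,0,0.4]]])

```text
time: 3.48
eef_pos: [545.4, 267.9, 144.3]
tool_rot: [0.0, 0.31, 0.951, 0.0]
contact_force: [5.1, -0.2, -9.1]
gripper_width: 29.3
gripper_force: 60.0
```

Call:
step_arm(targets=[[2,[0,0,0],[0,0,0.1]],[2,[0,0,0],[0,0,0.2]],[2,[0,0,0],[0,0,0.3]],[2,[0,0,0],[0,0,0.4]],[2,[0,0,0],[0,0,0.5]],[2,[0,0,0],[0,0,0.6]],[2,[0,0,0],[0,0,0.7]],[2,[0,0,0],[0,0,0.7]]])

```text
time: 4.15
eef_pos: [547.5, 269.1, 145.2]
tool_rot: [0.002, 0.618, 0.787, 0.003]
contact_force: [9.8, 2.9, -10.4]
gripper_width: 29.3
gripper_force: 60.1
```

Run:
```python
from h import *
s,p,M=st(); print(s["time"],p,M.round(3),s["contact_force"],s["ft_torque"],s["gripper_width"],s["qpos"].round(2))
```

```text
4.15 [547.54006959 269.10516543 145.23065247] [[-0.237  0.971  0.006]
 [ 0.971  0.237  0.003]
 [ 0.001  0.007 -1.   ]] [  9.84052318   2.90865406 -10.36854713] [ 0.54332588 -1.82960221  0.0117134 ] 29.286696794839685 [0.33 0.55 1.38 0.   1.21 0.09]
```

Call:
step_arm(targets=[[2,[0,0,0],[0,0,0.08]],[2,[0,0,0],[0,0,0.16]],[2,[0,0,0],[0,0,0.22]],[2,[0,0,0],[0,0,0.22]],[2,[0,0,0.6],[0,0,0.2]],[2,[0,0,1.2],[0,0,0.18]],[2,[0,0,1.5],[0,0,0.15]],[2,[0,0,1.5],[0,0,0.15]]])

```text
time: 4.82
eef_pos: [547.9, 270.5, 132.0]
tool_rot: [0.001, 0.672, 0.74, 0.005]
contact_force: [7.3, 6.3, -1.6]
gripper_width: 29.5
gripper_force: 60.8
```

Run:
```python
from h import *
s,p,M=st(); print(s["time"],p,M.round(3),s["contact_force"],s["ft_torque"],s["gripper_width"],s["qpos"].round(2))
```

```text
4.8167 [547.9021959  270.46155994 131.99037592] [[-0.097  0.995  0.008]
 [ 0.995  0.096  0.005]
 [ 0.005  0.009 -1.   ]] [ 7.33939442  6.31505711 -1.60362671] [ 1.13710627 -1.31543249  0.02811614] 29.5479826708063 [0.33 0.56 1.4  0.   1.18 0.23]
```

Call:
step_arm(targets=[[5.5,[0,0,0],[0,0,0]],[5.5,[0,0,0],[0,0,0]],[5.5,[0,0,0],[0,0,0]],[5.5,[0,0,-3],[0,0,0]],[5.5,[0,0,-6],[0,0,0]],[5.5,[0,0,-9],[0,0,0]],[5.5,[0,0,-12],[0,0,0]],[5.5,[0,0,-14],[0,0,0]]])

```text
time: 5.48
eef_pos: [545.1, 268.1, 273.5]
tool_rot: [0.001, 0.673, 0.74, 0.002]
contact_force: [0.5, 1.2, 0.5]
gripper_width: 55.1
gripper_force: 0.0
```

Call:
step_arm(targets=[[5.5,[-3,0,0],[0,0,0.05]],[5.5,[-6,0,0],[0,0,0.1]],[5.5,[-9,0,0],[0,0,0.1]],[5.5,[-12,0,0],[0,0,0.1]],[5.5,[-15,-1,0],[0,0,0.1]],[5.5,[-18,-2,0],[0,0,0.1]],[5.5,[-21,-3,0],[0,0,0.1]],[5.5,[-22,-3,0],[0,0,0.1]]])

```text
time: 6.15
eef_pos: [534.5, 42.6, 270.3]
tool_rot: [0.0, 0.71, 0.704, -0.001]
contact_force: [0.6, -0.3, 0.5]
gripper_width: 55.2
gripper_force: 0.0
```

Run:
```python
from h import *
s,p,M=st(); print(s["time"],p,M.round(3),s["qpos"].round(2))
c,d,m=cap("wrist"); P=world(d,m); cv2.imwrite("pics/w2.png",c)
h=c.astype(int); red=(h[...,2]>110)&(h[...,1]<60)&(h[...,0]<70)
g=P[red&(P[...,1]<60)]; g=g[np.isfinite(g[:,0])&(abs(g[:,2]-108)<12)]; print("grip",len(g),g.mean(0),np.percentile(g,[2,98],0))
l=P[red&(P[...,1]>200)]; l=l[np.isfinite(l[:,0])]; print("lug/mark",len(l), l.mean(0) if len(l) else 0,np.percentile(l,[2,98],0) if len(l) else 0)
t=P[(P[...,2]>158)&(P[...,2]<172)&(abs(P[...,0]-545)<40)&(abs(P[...,1]-263)<40)]
print(len(t),cv2.minAreaRect(t[:,:2].astype(np.float32)) if len(t) else 0,t.mean(0))
```

```text
6.15 [534.45183999  42.62717947 270.33019689] [[ 0.008  1.    -0.   ]
 [ 1.    -0.008 -0.001]
 [-0.001 -0.    -1.   ]] [-0.06  0.32  1.38 -0.    1.44 -0.05]
grip 828 [544.65324497 -10.05824919 111.21837909] [[537.11431183 -38.54039761 107.28689403]
 [552.5502574   17.22754073 113.75722886]]
lug/mark 0 0 0
0 0 [nan nan nan]<stdin>:8: RuntimeWarning: Mean of empty slice.
  ret = um.true_divide(
```

View pics/w2.png

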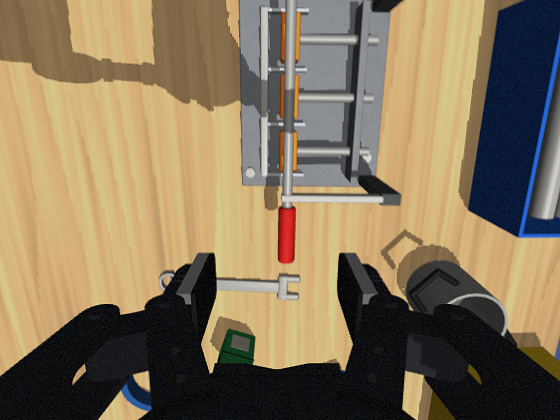

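The wrist picture shows the grip at (287,235) with its bar running up the image, the shoes at (290,40), (290,95) and (290,150), and the paint pot to the right at (450,300). I'll fit the rack's yaw and origin.

Run:
```python
from h import *
c,d,m=cap("wrist"); P=world(d,m)
s=P[(P[...,2]>97)&(P[...,2]<118)&(abs(P[...,0]-545)<14)&(P[...,1]>25)&(P[...,1]<230)]
f=np.polyfit(s[:,1],s[:,0],1); print(len(s),"rod x(y)",f,s[:,2].max(), np.percentile(s[:,2],90))
g=c.astype(int); P1=P.reshape(-1,3); q=P1[(g.reshape(-1,3)[:,2]>180)&(g.reshape(-1,3)[:,1]>80)&(g.reshape(-1,3)[:,1]<150)&(g.reshape(-1,3)[:,0]<40)&(P1[:,2]>30)&(P1[:,2]<70)]
print("shoes",len(q),np.percentile(q,[1,50,99],0))
w=P1[(abs(P1[:,2]-48)<4)&(P1[:,0]>600)&(P1[:,0]<650)&(P1[:,1]<220)&(P1[:,1]>40)]; print("wall",np.polyfit(w[:,1],w[:,0],1),np.percentile(w,[2,98],0))
e=P1[(abs(P1[:,2]-12)<5)&(P1[:,1]>20)&(P1[:,1]<250)&(P1[:,0]>460)&(P1[:,0]<680)]; print("plate",np.percentile(e,[1,99],0))
for lo in (25,45,65): pass
```

```text
2249 rod x(y) [7.21770501e-03 5.45823067e+02] 111.57505243848354 109.73833915259242
shoes 121 [[541.6806285   48.45538389  48.35381643]
 [557.12248236 179.23934598  50.02788994]
 [559.10389416 209.09168185  52.01723499]]
wall [2.67331823e-02 6.22155335e+02] [[620.90030072  43.96786189  44.62905148]
 [630.95486026 218.08218176  49.88521919]]
plate [[492.99495652  22.17768477  10.14648067]
 [659.97166282 228.15075883  15.45385111]]
```

Rack origin ≈ (546.5, 127.5) with yaw ≈ -0.007, almost aligned with the world axes. Next I'll grip the bar.

Call:
step_arm(targets=[[4,[-2,0.4,2],[0,0,0]],[4,[-4,0.9,4],[0,0,0]],[4,[-5.4,1.1,7],[0,0,0]],[4,[-5.4,1.1,10],[0,0,0]],[4,[-5.4,1.1,13],[0,0,0]],[4,[-5.4,1.1,16],[0,0,0]],[4,[-5.4,1.1,18],[0,0,0]],[4,[-5.4,1.1,18.6],[0,0,0]]])

```text
time: 6.92
eef_pos: [544.7, -6.1, 80.3]
tool_rot: [-0.003, 0.708, 0.706, -0.002]
contact_force: [-0.4, -0.3, -0.1]
gripper_width: 40.2
gripper_force: 0.0
```

Call:
step_arm(targets=[[3,[0,0,0],[0,0,0]],[2.4,[0,0,0],[0,0,0]],[2,[0,0,0],[0,0,0]],[1.6,[0,0,0],[0,0,0]],[1.2,[0,0,0],[0,0,0]],[0.8,[0,0,0],[0,0,0]],[0.8,[0,0,0],[0,0,0]],[0.8,[0,0,0],[0,0,0]]])

```text
time: 7.58
eef_pos: [544.0, -7.2, 85.0]
tool_rot: [-0.002, 0.709, 0.705, -0.001]
contact_force: [-10.9, 1.3, 3.9]
gripper_width: 12.9
gripper_force: 57.0
```

Run:
```python
from h import *
s,p,M=st(); print(p,M.round(3),s["contact_force"],s["gripper_width"])
for t in np.arange(.122,1.96,.122): print(t.round(3),"dx(tool y) %.2f dz(tool z) %.2f"%(9-9*np.cos(t),-9*np.sin(t)))
```

```text
[544.03757237  -7.22737073  85.033799  ] [[ 0.005  1.    -0.005]
 [ 1.    -0.005  0.001]
 [ 0.001 -0.005 -1.   ]] [-10.85201738   1.27764452   3.91632579] 12.929259310636292
0.122 dx(tool y) 0.07 dz(tool z) -1.10
0.244 dx(tool y) 0.27 dz(tool z) -2.17
0.366 dx(tool y) 0.60 dz(tool z) -3.22
0.488 dx(tool y) 1.05 dz(tool z) -4.22
0.61 dx(tool y) 1.62 dz(tool z) -5.16
0.732 dx(tool y) 2.31 dz(tool z) -6.02
0.854 dx(tool y) 3.09 dz(tool z) -6.79
0.976 dx(tool y) 3.96 dz(tool z) -7.45
1.098 dx(tool y) 4.90 dz(tool z) -8.01
1.22 dx(tool y) 5.91 dz(tool z) -8.45
1.342 dx(tool y) 6.96 dz(tool z) -8.77
1.464 dx(tool y) 8.04 dz(tool z) -8.95
1.586 dx(tool y) 9.14 dz(tool z) -9.00
1.708 dx(tool y) 10.23 dz(tool z) -8.92
1.83 dx(tool y) 11.31 dz(tool z) -8.70
1.952 dx(tool y) 12.35 dz(tool z) -8.35
```

Call:
step_arm(targets=[[0.5,[0,0.05,-0.6],[0,0,0]],[0.5,[0,0.1,-1.2],[0,0,0]],[0.5,[0,0.2,-1.8],[0,0,0]],[0.5,[0,0.3,-2.3],[0,0,0]],[0.5,[0,0.45,-2.8],[0,0,0]],[0.5,[0,0.6,-3.2],[0,0,0]],[0.5,[0,0.8,-3.7],[0,0,0]],[0.5,[0,1.05,-4.2],[0,0,0]]])

```text
time: 8.25
eef_pos: [557.4, -8.1, 126.6]
tool_rot: [0.0, 0.709, 0.705, 0.0]
contact_force: [0.5, -0.4, -0.4]
gripper_width: 4.8
gripper_force: 0.0
```

The bar slipped out of the fingers. I'll check the collar and bar before trying again.

Run:
```python
from h import *
p,d,m=cap("scene"); a=cv2.resize(p[140:260,240:375],None,fx=4.4,fy=4.4,interpolation=cv2.INTER_CUBIC)
c,d,m=cap("wrist"); P=world(d,m)
b=cv2.resize(c,None,fx=1,fy=1); b=c[0:420,150:400]
o=np.zeros((max(a.shape[0],420),a.shape[1]+250,3),np.uint8)[:600]; o[:a.shape[0],:a.shape[1]]=a; o[:420,a.shape[1]:]=b; print(o.shape)
cv2.imwrite("pics/chk.png",cv2.resize(o,None,fx=min(1,800/o.shape[1]),fy=min(1,800/o.shape[1])))
```

```text
(528, 844, 3)
```

View pics/chk.png

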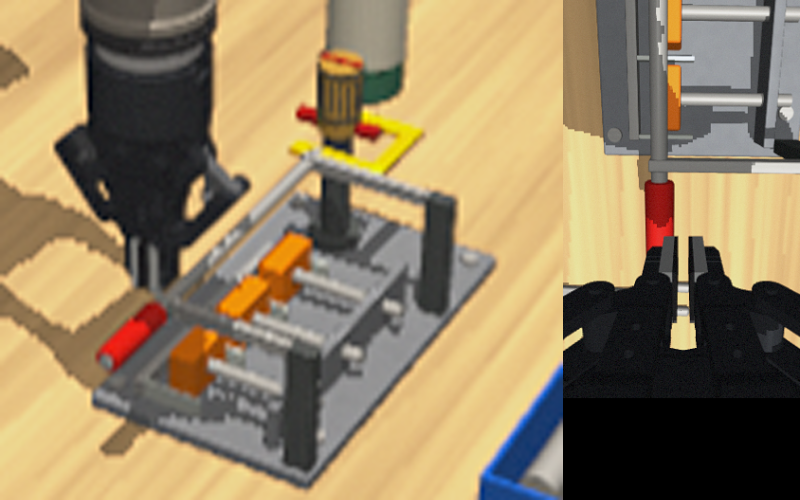

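In the picture the collar's lugs lie along the fork's slot, so it is free, and the bar is still shut. I'll regrip a little lower and lift gently, watching the force.

Call:
step_arm(targets=[[4,[-0.3,-1.2,0],[0,0,0]],[4,[-0.3,-1.2,0],[0,0,0]],[4,[-0.3,-1.2,0],[0,0,0]],[4,[-0.3,-1.2,1],[0,0,0]],[4,[-0.3,-1.2,2],[0,0,0]],[4,[-0.3,-1.2,3],[0,0,0]],[4,[-0.3,-1.2,4],[0,0,0]],[4,[-0.3,-1.2,4.6],[0,0,0]]])

```text
time: 9.02
eef_pos: [544.1, -10.8, 77.6]
tool_rot: [-0.001, 0.709, 0.705, -0.001]
contact_force: [0.2, 0.5, 0.8]
gripper_width: 39.7
gripper_force: 0.0
```

Call:
step_arm(targets=[[2.5,[0,0,0],[0,0,0]],[1.5,[0,0,0],[0,0,0]],[0.5,[0,0,0],[0,0,0]],[0.5,[0,0,0],[0,0,0]],[0.5,[0,0,0],[0,0,0]],[0.5,[0,0,0],[0,0,0]],[0.5,[0,0,0],[0,0,0]],[0.5,[0,0,0],[0,0,0]]])

```text
time: 9.68
eef_pos: [543.9, -11.0, 79.5]
tool_rot: [-0.001, 0.709, 0.705, -0.001]
contact_force: [-5.8, 0.3, -1.4]
gripper_width: 15.5
gripper_force: 58.6
```

Call:
step_arm(targets=[[0.5,[0,0,-0.1],[0,0,0]],[0.5,[0,0,-0.3],[0,0,0]],[0.5,[0,0,-0.5],[0,0,0]],[0.5,[0,0,-0.7],[0,0,0]],[0.5,[0,0.05,-0.8],[0,0,0]],[0.5,[0,0.05,-0.8],[0,0,0]],[0.5,[0,0.05,-0.8],[0,0,0]],[0.5,[0,0.05,-0.8],[0,0,0]]])

```text
time: 10.35
eef_pos: [544.1, -11.0, 87.5]
tool_rot: [-0.001, 0.709, 0.705, -0.001]
contact_force: [-8.4, -1.0, -4.5]
gripper_width: 15.1
gripper_force: 58.9
```

Call:
step_arm(targets=[[0.5,[0,0.15,-1],[0,0,0]],[0.5,[0,0.35,-1.85],[0,0,0]],[0.5,[0,0.65,-2.7],[0,0,0]],[0.5,[0,1.05,-3.5],[0,0,0]],[0.5,[0,1.55,-4.3],[0,0,0]],[0.5,[0,2.1,-5],[0,0,0]],[0.5,[0,2.7,-5.65],[0,0,0]],[0.5,[0,3.35,-6.25],[0,0,0]]])

```text
time: 11.02
eef_pos: [574.8, -11.5, 153.4]
tool_rot: [-0.003, 0.709, 0.705, -0.003]
contact_force: [-28.5, 3.5, 30.2]
gripper_width: 11.5
gripper_force: 59.4
```

Call:
step_arm(targets=[[0.5,[0,0.75,-0.5],[0,0,0]],[0.5,[0,1.5,-0.95],[0,0,0]],[0.5,[0,2.35,-1.35],[0,0,0]],[0.5,[0,3.2,-1.6],[0,0,0]],[0.5,[0,4.05,-1.8],[0,0,0]],[0.5,[0,4.95,-1.95],[0,0,0]],[0.5,[0,5.85,-1.95],[0,0,0]],[0.5,[0,6.75,-1.9],[0,0,0]]])

```text
time: 11.68
eef_pos: [654.2, -12.8, 180.3]
tool_rot: [0.01, 0.709, 0.705, 0.008]
contact_force: [3.4, -2.2, 27.1]
gripper_width: 4.9
gripper_force: 13.2
```

Call:
step_arm(targets=[[0.5,[0,0.8,0.15],[0,0,0]],[0.5,[0,1.6,0.4],[0,0,0]],[0.5,[0,2.1,0.55],[0,0,0]],[0.5,[0,2.1,0.55],[0,0,0]],[0.5,[0,2.1,0.55],[0,0,0]],[0.5,[0,2.1,0.55],[0,0,0]],[0.5,[0,2.1,0.55],[0,0,0]],[0.5,[0,2.1,0.55],[0,0,0]]])

```text
time: 12.35
eef_pos: [676.5, -13.2, 174.7]
tool_rot: [0.012, 0.709, 0.705, 0.009]
contact_force: [8.4, -2.1, 25.5]
gripper_width: 4.8
gripper_force: 13.0
```

Run:
```python
from h import *
p,d,m=cap("scene"); a=cv2.resize(p[120:250,230:365],None,fx=3.2,fy=3.2,interpolation=cv2.INTER_CUBIC)
c,d,m=cap("wrist"); b=c[:,100:440]
s,q,M=st(); print(q,M.round(3),s["contact_force"],s["ft_torque"],s["gripper_width"])
o=np.zeros((420,a.shape[1]+340,3),np.uint8); o[:416,:a.shape[1]]=a[:416]; o[:,a.shape[1]:]=b; print(o.shape); cv2.imwrite("pics/chk2.png",o)
```

```text
[676.49820637 -13.26019568 174.70818161] [[ 0.005  1.     0.029]
 [ 1.    -0.005 -0.004]
 [-0.004  0.029 -1.   ]] [ 8.8532924  -2.71540181 26.1698705 ] [-0.41108569 -1.33143769 -0.0311341 ] 5.030708196650725
(420, 772, 3)
```

View pics/chk2.png

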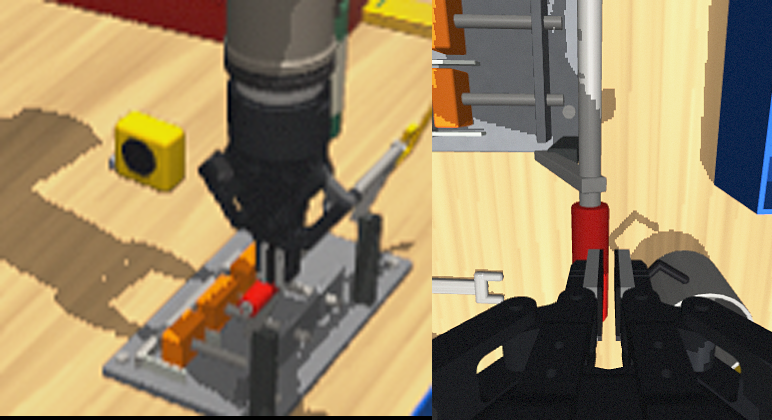

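The bar is swung back and the fingertips rest on the grip's top. I'll lift clear and measure the bar angle.

Call:
step_arm(targets=[[0.5,[0,0,-1],[0,0,0]],[0.5,[0,0,-2],[0,0,0]],[0.5,[0,-0.5,-4],[0,0,0]],[0.5,[0,-2,-6],[0,0,0]],[0.5,[0,-5,-8],[0,0,0]],[0.5,[0,-8,-8],[0,0,0]],[0.5,[0,-10,-8],[0,0,0]],[0.5,[0,-10,-8],[0,0,0]]])

```text
time: 13.12
eef_pos: [565.4, -10.8, 245.8]
tool_rot: [0.001, 0.709, 0.705, 0.001]
contact_force: [1.1, 0.2, -0.1]
gripper_width: 5.2
gripper_force: 0.0
```

```bash
cat >> h.py <<'E'
def grip(P,c):
    h=c.astype(int); red=(h[...,2]>90)&(h[...,1]<50)&(h[...,0]<60)
    g=P[red&(P[...,1]<40)&(P[...,1]>-70)&(P[...,0]>520)&(P[...,0]<720)&(P[...,2]>85)&(P[...,2]<210)]
    return len(g),np.percentile(g,[2,50,98],0).round(1)
E
python3 - <<'E'
from h import *
s,p,M=st(); print(p,M.round(3),s["contact_force"])
c,d,m=cap("wrist"); P=world(d,m); print(grip(P,c))
E
```

```text
[565.37489971 -10.77989525 245.84942609] [[ 0.005  1.     0.002]
 [ 1.    -0.005 -0.   ]
 [-0.     0.002 -1.   ]] [ 1.11355342  0.24456658 -0.07356971]
(1608, array([[659. , -40.9, 190.1],
       [663.5, -11.6, 194.8],
       [673.9,  16.2, 197. ]]))
```

The bar is back on its stop (grip at about x 667, z 187, so ≈1.93 rad). Next are the cases, green first.

Call:
step_arm(targets=[[6.5,[-3,-1.3,0],[0,0,0.1]],[6.5,[-6,-2.6,0],[0,0,0.2]],[6.5,[-9,-3.9,0],[0,0,0.3]],[6.5,[-12,-5.2,0],[0,0,0.36]],[6.5,[-15,-6.5,0],[0,0,0.36]],[6.5,[-18,-7.8,0],[0,0,0.36]],[6.5,[-20.5,-9,0],[0,0,0.36]],[6.5,[-21.8,-9.6,0],[0,0,0.36]]])

```text
time: 13.83
eef_pos: [470.5, -232.2, 244.0]
tool_rot: [0.001, 0.824, 0.566, 0.0]
contact_force: [0.3, 0.3, -0.9]
gripper_width: 64.9
gripper_force: 0.0
```

```bash
cat >> h.py <<'E'
def case(P,c,col,near,rad=70):
    """top-face fit of a case by colour -> centre, yaw (deg) of thickness axis, mod 180"""
    h=cv2.cvtColor(c,cv2.COLOR_BGR2HSV); H=h[...,0].astype(int)
    k={"green":abs(H-65)<20,"blue":abs(H-110)<14,"red":(H<8)|(H>172)}[col]&(h[...,1]>110)&(h[...,2]>40)
    q=(P[...,2]>73)&(P[...,2]<87)&(np.hypot(P[...,0]-near[0],P[...,1]-near[1])<rad)
    a=P[q&k][:,:2]; med=np.median(a,0); t=P[q&(np.hypot(P[...,0]-med[0],P[...,1]-med[1])<36)]
    rc,(w,hh),an=cv2.minAreaRect(t[:,:2].astype(np.float32))
    th=an if w<hh else an+90
    return np.round(rc,1),round(w,1),round(hh,1),round((th+90)%180-90,1),np.round(t[:,2].mean(),1)
E
python3 - <<'E'
from h import *
s,p,M=st(); print(p,M.round(3),s["contact_force"],s["qpos"].round(2))
c,d,m=cap("wrist"); P=world(d,m); print(case(P,c,"green",(469,-229)))
cv2.imwrite("pics/g.png",c)
E
```

```text
[ 470.51519869 -232.20305295  244.01550448] [[ 0.359  0.933  0.001]
 [ 0.933 -0.359 -0.002]
 [-0.001  0.002 -1.   ]] [ 0.28325784  0.29184545 -0.86180868] [-0.6   0.32  1.47 -0.    1.36 -0.24]
(array([ 472.5, -229.1]), 50.4, 43.9, -19.8, np.float64(79.9))
```

View pics/g.png

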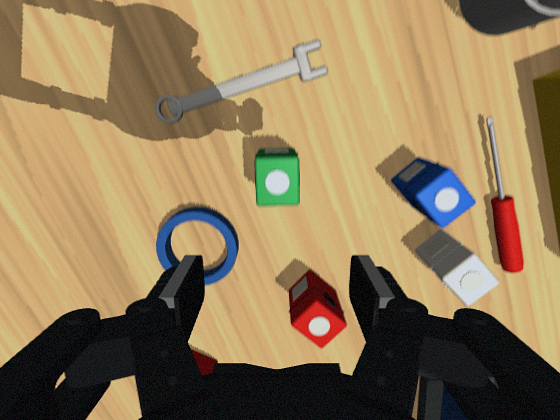

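The picture shows the green case at (277,178), with its 44 mm side across the fingers. Blue is at (445,200), white at (468,280), case_red at (318,325), and the tape and wrench are clear. I'll descend and grasp green.

Call:
step_arm(targets=[[6.5,[0.3,0,3],[0,0,0]],[6.5,[0.3,0,6],[0,0,0]],[6.5,[0.3,0,9],[0,0,0]],[6.5,[0.3,0,12],[0,0,0]],[6.5,[0.3,0,15],[0,0,0]],[6.5,[0.3,0,18],[0,0,0]],[6.5,[0.3,0,19.5],[0,0,0]],[6.5,[0.3,0,20.2],[0,0,0]]])

```text
time: 14.55
eef_pos: [471.6, -225.2, 39.1]
tool_rot: [-0.002, 0.824, 0.567, -0.0]
contact_force: [0.1, 0.7, -0.1]
gripper_width: 65.7
gripper_force: 0.0
```

Call:
step_arm(targets=[[6,[0,0,0],[0,0,0]],[5.5,[0,0,0],[0,0,0]],[5,[0,0,0],[0,0,0]],[4.5,[0,0,0],[0,0,0]],[4,[0,0,0],[0,0,0]],[3.5,[0,0,0],[0,0,0]],[3,[0,0,0],[0,0,0]],[3,[0,0,0],[0,0,0]]])

```text
time: 15.22
eef_pos: [473.0, -226.7, 43.7]
tool_rot: [0.002, 0.824, 0.567, 0.001]
contact_force: [1.1, 0.2, 6.5]
gripper_width: 42.3
gripper_force: 60.3
```

Call:
step_arm(targets=[[3,[0,0,-1],[0,0,0]],[3,[0,0,-3],[0,0,0]],[3,[0,0,-5],[0,0,0]],[3,[0,0,-7],[0,0,0]],[3,[0,0,-9],[0,0,0]],[3,[0,0,-10],[0,0,0]],[3,[0,0,-10],[0,0,0]],[3,[0,0,-10],[0,0,0]]])

```text
time: 15.88
eef_pos: [471.3, -225.8, 141.8]
tool_rot: [0.0, 0.824, 0.567, 0.0]
contact_force: [-0.2, 0.1, -3.9]
gripper_width: 42.9
gripper_force: 62.4
```

Run:
```python
from h import *
s,p,M=st(); print(p,M.round(3),s["contact_force"],s["gripper_width"],s["gripper_force"])
print(go((480,187.5,150)))
```

```text
[ 471.25516538 -225.7597224   141.82053254] [[ 0.357  0.934  0.   ]
 [ 0.934 -0.357 -0.   ]
 [ 0.     0.    -1.   ]] [-0.15343033  0.13305567 -3.85795209] 42.86884999690372 62.39243030548096
[ 38.92 -13.94  -0.82]
```

Call:
step_arm(targets=[[3,[3.3,-1.2,0],[0,0,-0.05]],[3,[7,-2.7,0],[0,0,-0.1]],[3,[10.5,-4,0],[0,0,-0.15]],[3,[14,-5.35,0],[0,0,-0.2]],[3,[17.5,-6.7,0],[0,0,-0.25]],[3,[21,-8,0],[0,0,-0.3]],[3,[24.5,-9.4,0],[0,0,-0.35]],[3,[28,-10.7,0],[0,0,-0.36]]])

```text
time: 16.55
eef_pos: [469.9, 75.6, 140.3]
tool_rot: [-0.001, 0.708, 0.706, -0.001]
contact_force: [0.1, 0.8, -2.9]
gripper_width: 42.3
gripper_force: 62.1
```

Call:
step_arm(targets=[[3,[3,0.2,0],[0,0,0]],[3,[6,0.4,0],[0,0,0]],[3,[9,0.6,0],[0,0,0]],[3,[10.5,0.6,0],[0,0,0]],[3,[11.4,0.6,0],[0,0,0]],[3,[11.4,0.6,0],[0,0,0]],[3,[11.4,0.6,0],[0,0,0]],[3,[11.4,0.6,0],[0,0,0]]])

```text
time: 17.22
eef_pos: [477.8, 186.7, 141.2]
tool_rot: [-0.0, 0.709, 0.705, -0.001]
contact_force: [-0.5, -0.5, -2.8]
gripper_width: 42.7
gripper_force: 62.2
```

```bash
cat >> h.py <<'E'
def held(P,p,h=80):
    """top face of held case: TCP at p"""
    q=P[(abs(P[...,2]-(p[2]+37))<9)&(np.hypot(P[...,0]-p[0],P[...,1]-p[1])<45)]
    return len(q),np.percentile(q,[2,50,98],0).round(1)
E
python3 - <<'E'
from h import *
s,p,M=st(); print(p,M.round(3),s["contact_force"],s["gripper_width"])
c,d,m=cap("wrist"); P=world(d,m); cv2.imwrite("pics/ins1.png",c); print(held(P,p))
h=cv2.cvtColor(c,cv2.COLOR_BGR2HSV); H=h[...,0].astype(int)
o=(abs(H-13)<6)&(h[...,1]>180)&(P[...,2]>44)&(P[...,2]<58)
n,l,stt,_=cv2.connectedComponentsWithStats(o.astype(np.uint8))
for i in range(1,n):
    if stt[i,4]>60: print("shoe",stt[i],np.percentile(P[l==i],[2,98],0).round(1))
E
```

```text
[477.7643435  186.66495652 141.24937365] [[ 0.006  1.    -0.001]
 [ 1.    -0.006 -0.001]
 [-0.001 -0.001 -1.   ]] [-0.46011141 -0.51899161 -2.77956742] 42.65383216719948
(12337, array([[450.9, 161.2, 171.5],
       [478.3, 189.9, 177.7],
       [505.5, 208.4, 185. ]]))
shoe [352 172  30  58 275] [[539.5 165.3  44.3]
 [556.8 210.5  50.7]]
shoe [349 243  26  18 158] [[538.9 137.8  44.3]
 [556.7 150.8  50.5]]
```

View pics/ins1.png

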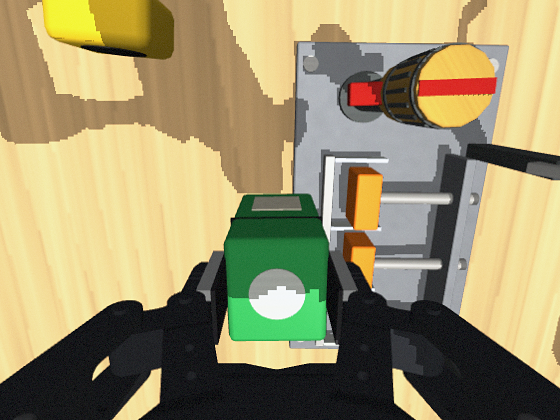

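Green is held straight. The lip is at (328,190), shoe 2 at (364,198), shoe 1 at (360,257), and the collar mark lies along rack x, so it is free. I'll measure the case's offset in the grip.

```bash
cat >> h.py <<'E'
def heldy(P,p):
    q=P[(P[...,2]>p[2]+31)&(P[...,2]<p[2]+44)&(abs(P[...,0]-p[0])<15)&(abs(P[...,1]-p[1])<45)]
    return np.percentile(q,[1,50,99],0).round(1)
E
python3 - <<'E'
from h import *
s,p,M=st(); c,d,m=cap("wrist"); P=world(d,m); print(p,heldy(P,p))
h=cv2.cvtColor(c,cv2.COLOR_BGR2HSV); g=(abs(h[...,0].astype(int)-65)<20)&(h[...,1]>110)
q=P[g&(abs(P[...,0]-p[0])<45)&(abs(P[...,1]-p[1])<45)]; t=q[(q[:,2]>p[2]+33)]; print(np.percentile(t,[1,99],0).round(1)); print("lowest",np.percentile(q[:,2],[1]))
E
```

```text
[477.9329707  186.60442325 141.4567221 ] [[463.2 159.9 173.6]
 [478.  187.3 178. ]
 [492.6 208.4 179.6]]
[[457.1 159.8 175.1]
 [499.6 208.3 244.9]]
lowest [109.03000248]
```

Call:
step_arm(targets=[[3,[0.2,0,1.5],[0,0,0]],[3,[0.4,0,3],[0,0,0]],[3,[0.4,0,4.5],[0,0,0]],[3,[0.4,0,6],[0,0,0]],[3,[0.4,0,6.7],[0,0,0]],[3,[0.4,0.5,6.7],[0,0,0]],[3,[0.4,1.2,6.7],[0,0,0]],[3,[0.4,2,6.7],[0,0,0]]])

```text
time: 17.98
eef_pos: [499.6, 191.7, 75.9]
tool_rot: [0.001, 0.709, 0.705, 0.001]
contact_force: [-0.3, 0.2, -4.2]
gripper_width: 42.8
gripper_force: 62.2
```

Call:
step_arm(targets=[[3,[0,0.8,0],[0,0,0]],[3,[0,1.6,0],[0,0,0]],[3,[0,2.4,0],[0,0,0]],[3,[0,3.2,0],[0,0,0]],[3,[0,4,0],[0,0,0]],[3,[0,4.7,0],[0,0,0]],[3,[0,5.3,0],[0,0,0]],[3,[0,5.3,0],[0,0,0]]])

```text
time: 18.65
eef_pos: [551.6, 191.3, 74.5]
tool_rot: [-0.0, 0.709, 0.705, -0.0]
contact_force: [-4.9, 0.1, -1.3]
gripper_width: 42.3
gripper_force: 62.5
```

Run:
```python
from h import *
s,p,M=st(); c,d,m=cap("wrist"); P=world(d,m); print(p,M.round(3),heldy(P,p),s["contact_force"],s["gripper_width"])
```

```text
[551.61477146 191.27600408  74.51286137] [[ 0.005  1.    -0.001]
 [ 1.    -0.005 -0.   ]
 [-0.    -0.001 -1.   ]] [[536.9 164.8 106.8]
 [551.7 191.8 111.1]
 [566.3 213.1 112.6]] [-4.89116237  0.14642073 -1.31725633] 42.295686857253514
```

Call:
step_arm(targets=[[3,[-0.1,0,0.3],[0,0,0]],[3,[-0.1,0,0.6],[0,0,0]],[3,[-0.1,0,0.9],[0,0,0]],[3,[-0.1,0,1.2],[0,0,0]],[3,[-0.1,0,1.5],[0,0,0]],[3,[-0.1,0,1.75],[0,0,0]],[3,[-0.1,0,1.85],[0,0,0]],[3,[-0.1,0,1.85],[0,0,0]]])

```text
time: 19.37
eef_pos: [549.9, 190.5, 55.8]
tool_rot: [-0.001, 0.709, 0.705, -0.001]
contact_force: [-5.4, 0.1, -2.5]
gripper_width: 42.4
gripper_force: 62.4
```

Call:
step_arm(targets=[[3,[0,-0.2,0.1],[0,0,0]],[5,[0,-0.3,0.1],[0,0,0]],[6,[0,-0.3,0.1],[0,0,0]],[6.2,[0,-0.3,0.1],[0,0,0]],[6.2,[0,-0.3,-1],[0,0,0]],[6.2,[0,-0.3,-3],[0,0,0]],[6.2,[0,-0.3,-6],[0,0,0]],[6.2,[0,-0.3,-9],[0,0,0]]])

```text
time: 20.03
eef_pos: [548.1, 190.5, 147.9]
tool_rot: [-0.0, 0.709, 0.705, 0.0]
contact_force: [-0.0, 0.6, -0.2]
gripper_width: 62.1
gripper_force: 0.0
```

Call:
step_arm(targets=[[6.2,[0,-1,-2],[0,0,0]],[6.2,[0,-3,-4],[0,0,0]],[6.2,[0,-6,-6],[0,0,0]],[6.2,[0,-8,-8],[0,0,0]],[6.2,[-2,-8,-9],[0,0,0]],[6.2,[-5,-8,-9],[0,0,0]],[6.2,[-6,-8,-9],[0,0,0]],[6.2,[-6,-8,-9],[0,0,0]]])

```text
time: 20.7
eef_pos: [468.2, 129.2, 237.5]
tool_rot: [0.001, 0.71, 0.704, 0.001]
contact_force: [-0.3, 0.5, -0.2]
gripper_width: 62.1
gripper_force: 0.0
```

Run:
```python
from h import *
s,p,M=st(); c,d,m=cap("wrist"); P=world(d,m); print(p,M.round(3)); cv2.imwrite("pics/seat1.png",c)
q=P[(P[...,2]>80)&(P[...,2]<120)&(abs(P[...,0]-547)<35)&(abs(P[...,1]-188)<35)]
print(np.percentile(q,[1,50,99],0).round(1),cv2.minAreaRect(q[q[:,2]>85][:,:2].astype(np.float32)))
c,d,m=cap("top"); P=world(d,m)
for n,x in dict(blue=(623,-307),red=(455,-402)).items(): print(n,case(P,c,n,x,60))
```

```text
[468.15596646 129.24445463 237.47070514] [[ 0.008  1.     0.002]
 [ 1.    -0.008 -0.   ]
 [-0.     0.002 -1.   ]]
[[525.6 164.   82.9]
 [546.4 188.9  92.1]
 [568.6 211.9  94. ]] ((547.6354370117188, 187.60047912597656), (49.29591751098633, 44.259193420410156), 88.83831787109375)
blue (array([ 622.5, -306.1]), 44.3, 51.1, 21.0, np.float64(80.1))
red (array([ 455.1, -401.4]), 44.5, 50.2, 28.0, np.float64(80.2))
```

Green is seated: top at z 92, centre (547.6,187.6). Red and blue haven't been disturbed. Next is red.

Call:
step_arm(targets=[[6.5,[-4,0,0],[0,0,0]],[6.5,[-8,0,0],[0,0,0]],[6.5,[-12,0,0],[0,0,0]],[6.5,[-16,0,0],[0,0,0]],[6.5,[-20,0,0],[0,0,0]],[6.5,[-24,0,0],[0,0,0]],[6.5,[-28,0,0],[0,0,0]],[6.5,[-32,0,0],[0,0,0]]])

```text
time: 21.47
eef_pos: [466.5, -190.2, 236.1]
tool_rot: [-0.0, 0.709, 0.706, 0.0]
contact_force: [1.0, -0.4, -0.0]
gripper_width: 64.8
gripper_force: 0.0
```

Call:
step_arm(targets=[[6.5,[-4,-0.3,0],[0,0,-0.1]],[6.5,[-8,-0.6,0],[0,0,-0.2]],[6.5,[-12,-0.9,0],[0,0,-0.3]],[6.5,[-16,-1,0],[0,0,-0.4]],[6.5,[-19,-1,0],[0,0,-0.49]],[6.5,[-21,-1,0],[0,0,-0.49]],[6.5,[-21,-1,0],[0,0,-0.49]],[6.5,[-21,-1,0],[0,0,-0.49]]])

```text
time: 22.13
eef_pos: [455.6, -399.0, 235.1]
tool_rot: [-0.001, 0.517, 0.856, 0.001]
contact_force: [-0.2, 0.4, 0.2]
gripper_width: 65.1
gripper_force: 0.0
```

Run:
```python
from h import *
s,p,M=st(); print(p,M.round(3),s["qpos"].round(2))
c,d,m=cap("wrist"); P=world(d,m); q=case(P,c,"red",(455,-402)); print(q); cv2.imwrite("pics/r.png",c)
print(go((q[0][0],q[0][1],42)))
```

```text
[ 455.5818277  -399.01490385  235.09629193] [[-0.465  0.885 -0.001]
 [ 0.885  0.465  0.002]
 [ 0.002  0.    -1.   ]] [-0.85  0.48  1.24  0.    1.42 -1.33]
(array([ 456.7, -399.9]), 43.6, 49.8, 28.2, np.float64(79.8))
[-0.24 -0.   19.35]
```

Call:
step_arm(targets=[[6.5,[-0.2,0,3],[0,0,0]],[6.5,[-0.3,0,6],[0,0,0]],[6.5,[-0.3,0,9],[0,0,0]],[6.5,[-0.3,0,12],[0,0,0]],[6.5,[-0.3,0,15],[0,0,0]],[6.5,[-0.3,0,17.5],[0,0,0]],[6.5,[-0.3,0,19],[0,0,0]],[6.5,[-0.3,0,19.3],[0,0,0]]])

```text
time: 22.85
eef_pos: [456.0, -398.3, 40.3]
tool_rot: [-0.003, 0.516, 0.857, 0.001]
contact_force: [-1.0, 1.6, -1.0]
gripper_width: 65.2
gripper_force: 0.0
```

Call:
step_arm(targets=[[6,[0,0,0],[0,0,0]],[5.5,[0,0,0],[0,0,0]],[5,[0,0,0],[0,0,0]],[4.5,[0,0,0],[0,0,0]],[4,[0,0,0],[0,0,0]],[3.5,[0,0,0],[0,0,0]],[3,[0,0,0],[0,0,0]],[3,[0,0,0],[0,0,0]]])

```text
time: 23.52
eef_pos: [457.1, -402.6, 45.2]
tool_rot: [0.002, 0.517, 0.856, -0.0]
contact_force: [-1.5, 0.5, 6.3]
gripper_width: 42.4
gripper_force: 61.6
```

Call:
step_arm(targets=[[3,[0,0,-1],[0,0,0]],[3,[0,0,-3],[0,0,0]],[3,[0,0,-5],[0,0,0]],[3,[0,0,-7],[0,0,0]],[3,[0,0,-9],[0,0,0]],[3,[0,0,-10],[0,0,0]],[3,[0,0,-10],[0,0,0]],[3,[0,0,-10],[0,0,0]]])

```text
time: 24.18
eef_pos: [456.4, -401.6, 143.3]
tool_rot: [0.0, 0.517, 0.856, 0.0]
contact_force: [-0.7, 0.0, -2.4]
gripper_width: 42.3
gripper_force: 61.6
```

Run:
```python
from h import *
s,p,M=st(); print(p,M.round(3),s["contact_force"],s["gripper_width"],s["gripper_force"])
print(go((478,130,140)),go((470,-130,140)))
```

```text
[ 456.42525899 -401.58695595  143.31958319] [[-0.466  0.885  0.   ]
 [ 0.885  0.466 -0.   ]
 [-0.     0.    -1.   ]] [-0.65364749  0.02777636 -2.3541442 ] 42.313854876656876 61.613062620162964
[46.02 26.69  0.32] [23.39 13.86  0.33]
```

Call:
step_arm(targets=[[3,[2.5,1.5,0],[0,0,0]],[3,[5.5,3.3,0],[0,0,0]],[3,[8.5,5,0],[0,0,0]],[3,[11.5,6.8,0],[0,0,0]],[3,[14.5,8.6,0],[0,0,0]],[3,[17.5,10.4,0],[0,0,0]],[3,[20.5,12.1,0],[0,0,0]],[3,[23.4,13.9,0],[0,0,0]]])

```text
time: 24.85
eef_pos: [469.0, -127.8, 141.8]
tool_rot: [-0.002, 0.517, 0.856, -0.0]
contact_force: [0.5, 0.2, -2.4]
gripper_width: 41.9
gripper_force: 61.6
```

Call:
step_arm(targets=[[3,[3,1.7,0],[0,0,0.07]],[3,[6,3.4,0],[0,0,0.14]],[3,[9,5.1,0],[0,0,0.21]],[3,[12,6.8,0],[0,0,0.28]],[3,[15,8.5,0],[0,0,0.35]],[3,[18,10.2,0],[0,0,0.42]],[3,[20.6,11.7,0],[0,0,0.49]],[3,[22.6,12.8,0],[0,0,0.49]]])

```text
time: 25.52
eef_pos: [476.9, 132.1, 141.8]
tool_rot: [-0.001, 0.71, 0.704, -0.001]
contact_force: [0.5, -0.3, -1.9]
gripper_width: 42.4
gripper_force: 61.6
```

Call:
step_arm(targets=[[3,[0,0,1],[0,0,0]],[3,[0,0,2],[0,0,0]],[3,[0,0,3],[0,0,0]],[3,[0,0,3],[0,0,0]],[3,[0,0,3],[0,0,0]],[3,[0,0,3],[0,0,0]],[3,[0,0,3],[0,0,0]],[3,[0,0,3],[0,0,0]]])

```text
time: 26.18
eef_pos: [478.6, 129.6, 113.7]
tool_rot: [0.0, 0.709, 0.705, 0.0]
contact_force: [0.6, 0.2, -2.2]
gripper_width: 42.6
gripper_force: 61.6
```

Run:
```python
from h import *
s,p,M=st(); c,d,m=cap("wrist"); P=world(d,m); print(p,M.round(3),heldy(P,p),s["contact_force"],s["gripper_width"])
```

```text
[478.56359777 129.61462934 113.70850854] [[ 0.005  1.     0.001]
 [ 1.    -0.005  0.   ]
 [ 0.     0.001 -1.   ]] [[463.9 107.9 145.9]
 [478.6 134.7 148.8]
 [493.2 156.1 150.3]] [ 0.5830234   0.24236588 -2.21088236] 42.640603535496965
```

Call:
step_arm(targets=[[3,[-0.2,0,1],[0,0,0]],[3,[-0.4,0,2],[0,0,0]],[3,[-0.4,0,3],[0,0,0]],[3,[-0.4,0,3.8],[0,0,0]],[3,[-0.4,0,3.8],[0,0,0]],[3,[-0.4,0.5,3.8],[0,0,0]],[3,[-0.4,1.2,3.8],[0,0,0]],[3,[-0.4,2,3.8],[0,0,0]]])

```text
time: 26.9
eef_pos: [499.5, 125.7, 76.1]
tool_rot: [0.0, 0.709, 0.705, 0.001]
contact_force: [-0.6, 0.6, -2.7]
gripper_width: 42.5
gripper_force: 61.6
```

Call:
step_arm(targets=[[3,[0,0.8,0],[0,0,0]],[3,[0,1.6,0],[0,0,0]],[3,[0,2.4,0],[0,0,0]],[3,[0,3.2,0],[0,0,0]],[3,[0,4,0],[0,0,0]],[3,[0,4.7,0],[0,0,0]],[3,[0,5.3,0],[0,0,0]],[3,[0,5.3,0],[0,0,0]]])

```text
time: 27.57
eef_pos: [551.7, 125.2, 74.9]
tool_rot: [-0.0, 0.709, 0.705, -0.0]
contact_force: [-6.1, -0.6, 0.2]
gripper_width: 42.2
gripper_force: 62.1
```

Run:
```python
from h import *
s,p,M=st(); c,d,m=cap("wrist"); P=world(d,m); print(p,M.round(3),heldy(P,p),s["contact_force"],s["gripper_width"])
```

```text
[551.66353592 125.15128356  74.92380517] [[ 0.005  1.    -0.001]
 [ 1.    -0.005 -0.   ]
 [-0.    -0.001 -1.   ]] [[537.  103.6 106.9]
 [551.6 130.2 110. ]
 [566.3 151.6 111.5]] [-6.09649839 -0.63216454  0.23179906] 42.22702472132788
```

Call:
step_arm(targets=[[3,[0,0,0.3],[0,0,0]],[3,[0,0,0.6],[0,0,0]],[3,[0,0,0.9],[0,0,0]],[3,[0,0,1.2],[0,0,0]],[3,[0,0,1.5],[0,0,0]],[3,[0,0,1.75],[0,0,0]],[3,[0,0,1.8],[0,0,0]],[3,[0,0,1.8],[0,0,0]]])

```text
time: 28.28
eef_pos: [550.4, 125.4, 57.3]
tool_rot: [-0.0, 0.709, 0.705, -0.001]
contact_force: [-5.9, -1.6, 1.0]
gripper_width: 42.1
gripper_force: 62.1
```

Call:
step_arm(targets=[[3,[0,-0.2,0.1],[0,0,0]],[5,[0,-0.3,0.1],[0,0,0]],[6,[0,-0.3,0.1],[0,0,0]],[6.2,[0,-0.3,0.1],[0,0,0]],[6.2,[0,-0.3,-1],[0,0,0]],[6.2,[0,-0.3,-3],[0,0,0]],[6.2,[0,-0.3,-6],[0,0,0]],[6.2,[0,-0.3,-9],[0,0,0]]])

```text
time: 28.95
eef_pos: [548.3, 125.4, 148.8]
tool_rot: [-0.0, 0.709, 0.705, -0.0]
contact_force: [1.0, 0.2, 0.7]
gripper_width: 62.2
gripper_force: 0.0
```

Call:
step_arm(targets=[[6.2,[0,-1,-2],[0,0,0]],[6.2,[0,-3,-4],[0,0,0]],[6.2,[0,-6,-6],[0,0,0]],[6.2,[0,-8,-8],[0,0,0]],[6.2,[-2,-8,-9],[0,0,0]],[6.2,[-5,-8,-9],[0,0,0]],[6.2,[-6,-8,-9],[0,0,0]],[6.2,[-6,-8,-9],[0,0,0]]])

```text
time: 29.62
eef_pos: [468.3, 64.1, 238.3]
tool_rot: [0.001, 0.71, 0.704, 0.001]
contact_force: [-0.7, 0.6, 0.1]
gripper_width: 61.8
gripper_force: 0.0
```

Run:
```python
from h import *
s,p,M=st(); c,d,m=cap("wrist"); P=world(d,m); print(p,M.round(3)); 
for y in (188,128):
    q=P[(P[...,2]>80)&(P[...,2]<120)&(abs(P[...,0]-547)<35)&(abs(P[...,1]-y)<29)]
    print(np.percentile(q,[1,50,99],0).round(1),cv2.minAreaRect(q[q[:,2]>85][:,:2].astype(np.float32)))
c,d,m=cap("top"); P=world(d,m)
print(case(P,c,"blue",(623,-307),60))
```

```text
[468.34665834  64.07089887 238.31831026] [[ 0.008  1.     0.002]
 [ 1.    -0.008 -0.   ]
 [-0.     0.002 -1.   ]]
[[525.6 162.3  81.6]
 [546.  187.5  92.2]
 [568.1 211.9  94.2]] ((547.3532104492188, 187.24371337890625), (44.34600067138672, 50.64680480957031), 0.12429214268922806)
[[524.6 103.3  83. ]
 [545.2 128.1  92.2]
 [567.7 151.7  94.3]] ((546.8423461914062, 127.45587158203125), (48.85308074951172, 44.68623352050781), 89.3484115600586)
(array([ 622.8, -306.2]), 43.7, 50.1, 21.3, np.float64(80.1))
```

Red is seated. Next is blue.

Call:
step_arm(targets=[[6.5,[-3,1.2,0],[0,0,0]],[6.5,[-6,2.5,0],[0,0,0]],[6.5,[-9,3.7,0],[0,0,0]],[6.5,[-12,5,0],[0,0,0]],[6.5,[-15,6.2,0],[0,0,0]],[6.5,[-18,7.5,0],[0,0,0]],[6.5,[-21,8.7,0],[0,0,0]],[6.5,[-24,10,0],[0,0,0]]])

```text
time: 30.38
eef_pos: [567.6, -175.0, 236.8]
tool_rot: [-0.001, 0.709, 0.706, 0.0]
contact_force: [1.2, 0.1, 0.3]
gripper_width: 65.5
gripper_force: 0.0
```

Call:
step_arm(targets=[[6.5,[-3,1.2,0],[0,0,-0.1]],[6.5,[-6,2.5,0],[0,0,-0.2]],[6.5,[-9,3.7,0],[0,0,-0.3]],[6.5,[-11.5,5,0],[0,0,-0.38]],[6.5,[-13,5.8,0],[0,0,-0.38]],[6.5,[-13,5.8,0],[0,0,-0.38]],[6.5,[-13,5.8,0],[0,0,-0.38]],[6.5,[-13,5.8,0],[0,0,-0.38]]])

```text
time: 31.05
eef_pos: [624.3, -303.4, 236.7]
tool_rot: [-0.001, 0.563, 0.827, 0.0]
contact_force: [0.3, 0.3, 0.4]
gripper_width: 65.1
gripper_force: 0.0
```

Run:
```python
from h import *
s,p,M=st(); print(p,M.round(3),s["qpos"].round(2))
c,d,m=cap("wrist"); P=world(d,m); q=case(P,c,"blue",(623,-306)); print(q); cv2.imwrite("pics/b.png",c)
print(go((q[0][0],q[0][1],42)))
```

```text
[ 624.3362914  -303.39280531  236.68954628] [[-0.367  0.93  -0.001]
 [ 0.93   0.367  0.001]
 [ 0.002 -0.    -1.   ]] [-0.56  0.66  0.92  0.    1.56 -0.94]
(array([ 624.9, -306.2]), 43.8, 50.1, 21.8, np.float64(79.8))
[-0.31 -0.05 19.52]
```

Call:
step_arm(targets=[[6.5,[-0.2,0,3],[0,0,0]],[6.5,[-0.3,-0.1,6],[0,0,0]],[6.5,[-0.3,-0.1,9],[0,0,0]],[6.5,[-0.3,-0.1,12],[0,0,0]],[6.5,[-0.3,-0.1,15],[0,0,0]],[6.5,[-0.3,-0.1,17.5],[0,0,0]],[6.5,[-0.3,-0.1,19],[0,0,0]],[6.5,[-0.3,-0.1,19.5],[0,0,0]]])

```text
time: 31.77
eef_pos: [622.8, -305.7, 39.5]
tool_rot: [-0.003, 0.562, 0.827, 0.0]
contact_force: [-1.0, -0.5, -0.9]
gripper_width: 65.0
gripper_force: 0.0
```

Call:
step_arm(targets=[[6,[0,0,0],[0,0,0]],[5.5,[0,0,0],[0,0,0]],[5,[0,0,0],[0,0,0]],[4.5,[0,0,0],[0,0,0]],[4,[0,0,0],[0,0,0]],[3.5,[0,0,0],[0,0,0]],[3,[0,0,0],[0,0,0]],[3,[0,0,0],[0,0,0]]])

```text
time: 32.43
eef_pos: [625.0, -308.9, 44.5]
tool_rot: [0.002, 0.563, 0.826, -0.0]
contact_force: [-2.7, 0.3, 6.6]
gripper_width: 42.4
gripper_force: 62.3
```

Call:
step_arm(targets=[[3,[0,0,-1],[0,0,0]],[3,[0,0,-3],[0,0,0]],[3,[0,0,-5],[0,0,0]],[3,[0,0,-7],[0,0,0]],[3,[0,0,-9],[0,0,0]],[3,[0,0,-10],[0,0,0]],[3,[0,0,-10],[0,0,0]],[3,[0,0,-10],[0,0,0]]])

```text
time: 33.1
eef_pos: [624.1, -308.0, 142.1]
tool_rot: [-0.0, 0.563, 0.827, 0.0]
contact_force: [-0.1, 0.4, -4.4]
gripper_width: 42.4
gripper_force: 61.9
```

Run:
```python
from h import *
s,p,M=st(); print(p,M.round(3),s["contact_force"],s["gripper_width"],s["gripper_force"])
print(go((478,-100,140)),go((478,70,140)))
```

```text
[ 624.106125   -308.03823069  142.06725097] [[-0.366  0.931 -0.   ]
 [ 0.931  0.366  0.   ]
 [ 0.     0.    -1.   ]] [-0.13925782  0.35146711 -4.37036179] 42.43544902660887 61.877431869506836
[24.71 -5.98  0.21] [40.53  0.25  0.21]
```

Call:
step_arm(targets=[[3,[2.5,-0.6,0],[0,0,0]],[3,[5.5,-1.3,0],[0,0,0]],[3,[8.7,-2.1,0],[0,0,0]],[3,[12,-2.9,0],[0,0,0]],[3,[15.2,-3.7,0],[0,0,0]],[3,[18.4,-4.5,0],[0,0,0]],[3,[21.6,-5.2,0],[0,0,0]],[3,[24.7,-6,0],[0,0,0]]])

```text
time: 33.77
eef_pos: [475.7, -98.6, 140.7]
tool_rot: [-0.002, 0.563, 0.826, -0.0]
contact_force: [0.4, 0.2, -2.7]
gripper_width: 42.8
gripper_force: 62.3
```

Call:
step_arm(targets=[[3,[3,1.2,0],[0,0,0.08]],[3,[6,2.4,0],[0,0,0.16]],[3,[9,3.6,0],[0,0,0.24]],[3,[12,4.8,0],[0,0,0.32]],[3,[14.5,5.8,0],[0,0,0.38]],[3,[15.8,6.25,0],[0,0,0.38]],[3,[15.8,6.25,0],[0,0,0.38]],[3,[15.8,6.25,0],[0,0,0.38]]])

```text
time: 34.43
eef_pos: [477.2, 70.1, 141.1]
tool_rot: [-0.001, 0.708, 0.706, -0.001]
contact_force: [-0.0, -1.3, -4.2]
gripper_width: 42.4
gripper_force: 62.6
```

Call:
step_arm(targets=[[3,[0,0,1],[0,0,0]],[3,[0,0,2],[0,0,0]],[3,[0,0,3],[0,0,0]],[3,[0,0,3],[0,0,0]],[3,[0,0,3],[0,0,0]],[3,[0,0,3],[0,0,0]],[3,[0,0,3],[0,0,0]],[3,[0,0,3],[0,0,0]]])

```text
time: 35.1
eef_pos: [478.6, 69.4, 112.8]
tool_rot: [0.0, 0.709, 0.705, 0.0]
contact_force: [0.7, 0.5, -4.6]
gripper_width: 42.1
gripper_force: 62.6
```

Run:
```python
from h import *
s,p,M=st(); c,d,m=cap("wrist"); P=world(d,m); print(p,M.round(3),heldy(P,p),s["contact_force"],s["gripper_width"])
```

```text
[478.62063417  69.38050724 112.81010308] [[ 0.005  1.     0.001]
 [ 1.    -0.005  0.   ]
 [ 0.     0.001 -1.   ]] [[463.9  47.6 145. ]
 [478.7  74.7 148.5]
 [493.3  96.  150.1]] [ 0.6913572   0.51312873 -4.55858233] 42.11930348168772
```

Call:
step_arm(targets=[[3,[-0.2,0,1],[0,0,0]],[3,[-0.4,0,2],[0,0,0]],[3,[-0.4,0,3],[0,0,0]],[3,[-0.4,0,3.8],[0,0,0]],[3,[-0.4,0,3.8],[0,0,0]],[3,[-0.4,0.5,3.8],[0,0,0]],[3,[-0.4,1.2,3.8],[0,0,0]],[3,[-0.4,2,3.8],[0,0,0]]])

```text
time: 35.82
eef_pos: [499.5, 65.6, 75.1]
tool_rot: [0.001, 0.709, 0.705, 0.001]
contact_force: [0.7, 0.3, -3.6]
gripper_width: 42.3
gripper_force: 62.6
```

Call:
step_arm(targets=[[3,[0,0.8,0],[0,0,0]],[3,[0,1.6,0],[0,0,0]],[3,[0,2.4,0],[0,0,0]],[3,[0,3.2,0],[0,0,0]],[3,[0,4,0],[0,0,0]],[3,[0,4.7,0],[0,0,0]],[3,[0,5.3,0],[0,0,0]],[3,[0,5.3,0],[0,0,0]]])

```text
time: 36.48
eef_pos: [551.7, 65.1, 73.9]
tool_rot: [-0.0, 0.709, 0.705, -0.0]
contact_force: [-4.7, -0.7, -1.3]
gripper_width: 42.2
gripper_force: 63.0
```

Run:
```python
from h import *
s,p,M=st(); c,d,m=cap("wrist"); P=world(d,m); print(p,M.round(3),heldy(P,p),s["contact_force"],s["gripper_width"])
```

```text
[551.68622936  65.0840617   73.93901456] [[ 0.005  1.    -0.001]
 [ 1.    -0.005 -0.   ]
 [-0.    -0.001 -1.   ]] [[537.   43.5 106.2]
 [551.6  70.3 109.6]
 [566.4  91.6 111.1]] [-4.66675455 -0.73938623 -1.28649554] 42.18059249008483
```

Case centre y is 67.5, right for bay 0. I'll lower and release.

Call:
step_arm(targets=[[3,[0,0,0.3],[0,0,0]],[3,[0,0,0.6],[0,0,0]],[3,[0,0,0.9],[0,0,0]],[3,[0,0,1.2],[0,0,0]],[3,[0,0,1.5],[0,0,0]],[3,[0,0,1.7],[0,0,0]],[3,[0,0,1.75],[0,0,0]],[3,[0,0,1.75],[0,0,0]]])

```text
time: 37.2
eef_pos: [550.3, 65.3, 56.6]
tool_rot: [-0.001, 0.709, 0.705, -0.001]
contact_force: [-6.2, 0.2, 0.3]
gripper_width: 42.0
gripper_force: 62.9
```

Call:
step_arm(targets=[[3,[0,-0.2,0.1],[0,0,0]],[5,[0,-0.3,0.1],[0,0,0]],[6,[0,-0.3,0.1],[0,0,0]],[6.2,[0,-0.3,0.1],[0,0,0]],[6.2,[0,-0.3,-1],[0,0,0]],[6.2,[0,-0.3,-3],[0,0,0]],[6.2,[0,-0.3,-6],[0,0,0]],[6.2,[0,-0.3,-9],[0,0,0]]])

```text
time: 37.87
eef_pos: [548.4, 65.3, 148.4]
tool_rot: [0.0, 0.709, 0.705, 0.0]
contact_force: [0.2, -0.9, 0.3]
gripper_width: 62.2
gripper_force: 0.0
```

Call:
step_arm(targets=[[6.2,[0,-0.5,-3],[0,0,0]],[6.2,[0,-1,-6],[0,0,0]],[6.2,[-2,-1,-9],[0,0,0]],[6.2,[-5,-1,-12],[0,0,0]],[6.2,[-7.5,0,-12],[0,0,0]],[6.2,[-7.5,2,-12],[0,0,0]],[6.2,[-7.5,4,-12],[0,0,0]],[6.2,[-7.5,4,-12],[0,0,0]]])

```text
time: 38.53
eef_pos: [590.6, -10.9, 267.5]
tool_rot: [0.001, 0.709, 0.705, 0.001]
contact_force: [-0.9, 0.9, -0.5]
gripper_width: 61.9
gripper_force: 0.0
```

Run:
```python
from h import *
s,p,M=st(); c,d,m=cap("wrist"); P=world(d,m); print(p,M.round(3)); cv2.imwrite("pics/seat3.png",c)
for y in (188,128,68):
    q=P[(P[...,2]>80)&(P[...,2]<120)&(abs(P[...,0]-547)<35)&(abs(P[...,1]-y)<29)]
    print(np.percentile(q,[1,50,99],0).round(1),cv2.minAreaRect(q[q[:,2]>85][:,:2].astype(np.float32)))
print(grip(P,c))
```

```text
[590.55265249 -10.85024345 267.52563444] [[ 0.006  1.     0.003]
 [ 1.    -0.006 -0.   ]
 [-0.     0.003 -1.   ]]Traceback (most recent call last):
  File "<stdin>", line 5, in <module>
    return _quantile_unchecked(
        a, q, axis, out, overwrite_input, method, keepdims, weights)
    return _ureduce(a,
                    func=_quantile_ureduce_func,
    ...<5 lines>...
                    overwrite_input=overwrite_input,
                    method=method)
    r = func(a, **kwargs)
    result = _quantile(arr,
                       quantiles=q,
    ...<2 lines>...
                       out=out,
                       weights=wgt)
    slices_having_nans = np.isnan(arr[-1, ...])
                                  ~~~^^^^^^^^^
IndexError: index -1 is out of bounds for axis 0 with size 0
```

View pics/seat3.png

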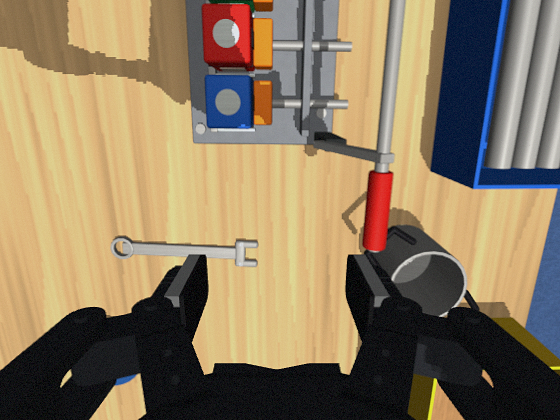

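Blue sits in bay 0, red and green are behind it, and the bar is back with its grip at (378,210). I'll measure and plan the closing arc.

Run:
```python
from h import *
s,p,M=st(); c,d,m=cap("wrist"); P=world(d,m); print(p); 
q=P[(P[...,2]>80)&(P[...,2]<120)&(abs(P[...,0]-547)<35)&(abs(P[...,1]-68)<29)]
print(np.percentile(q,[1,50,99],0).round(1)); print(grip(P,c))
hs=P[(abs(P[...,2]-194)<6)&(abs(P[...,1]+11)<20)&(abs(P[...,0]-667)<15)]; print(hs[hs[:,2]>np.percentile(hs[:,2],80)].mean(0))
x0=545.
for t in np.arange(1.9,-.01,-.1): print(round(t,1),"x %.1f z %.1f"%(x0+90-90*np.cos(t),104+90*np.sin(t)))
```

```text
[588.98199551 -10.35769178 267.21737713]
[[524.3  43.   88.9]
 [546.   67.5  92.2]
 [567.4  90.9  94.1]]
(1498, array([[658.9, -40.7, 189.1],
       [664.1, -10.3, 195. ],
       [673.5,  16.1, 197.3]]))
[667.20988671 -10.40905819 196.84102466]
1.9 x 664.1 z 189.2
1.8 x 655.4 z 191.6
1.7 x 646.6 z 193.2
1.6 x 637.6 z 194.0
1.5 x 628.6 z 193.8
1.4 x 619.7 z 192.7
1.3 x 610.9 z 190.7
1.2 x 602.4 z 187.9
1.1 x 594.2 z 184.2
1.0 x 586.4 z 179.7
0.9 x 579.1 z 174.5
0.8 x 572.3 z 168.6
0.7 x 566.2 z 162.0
0.6 x 560.7 z 154.8
0.5 x 556.0 z 147.1
0.4 x 552.1 z 139.0
0.3 x 549.0 z 130.6
0.2 x 546.8 z 121.9
0.1 x 545.4 z 113.0
-0.0 x 545.0 z 104.0
```

Call:
step_arm(targets=[[4,[0,2,0],[0,0,0]],[4,[0,4,0],[0,0,0]],[4,[0,6,0],[0,0,0]],[4,[0,7.8,0],[0,0,0]],[4,[0,7.8,3],[0,0,0]],[4,[0,7.8,6],[0,0,0]],[4,[0,7.8,9],[0,0,0]],[4,[0,7.8,10.7],[0,0,0]]])

```text
time: 39.3
eef_pos: [663.7, -9.7, 156.8]
tool_rot: [-0.002, 0.709, 0.706, -0.001]
contact_force: [-1.3, -0.2, -1.2]
gripper_width: 40.2
gripper_force: 0.0
```

Call:
step_arm(targets=[[3.5,[0,0,0],[0,0,0]],[3,[0,0,0],[0,0,0]],[2.8,[0,0,0],[0,0,0]],[2.5,[0,0,0],[0,0,0]],[2.2,[0,0,0],[0,0,0]],[2.2,[0,0,0],[0,0,0]],[2.2,[0,0,0],[0,0,0]],[2.2,[0,0,0],[0,0,0]]])

```text
time: 39.97
eef_pos: [666.0, -10.4, 160.2]
tool_rot: [0.0, 0.709, 0.705, 0.0]
contact_force: [0.1, 0.3, 0.3]
gripper_width: 21.7
gripper_force: 0.0
```

Call:
step_arm(targets=[[2.2,[0,-1.05,-0.4],[0,0,0]],[2.2,[0,-1.95,-0.55],[0,0,0]],[2.2,[0,-2.85,-0.6],[0,0,0]],[2.2,[0,-3.75,-0.6],[0,0,0]],[2.2,[0,-4.65,-0.5],[0,0,0]],[2.2,[0,-5.5,-0.3],[0,0,0]],[2.2,[0,-6.35,0],[0,0,0]],[2.2,[0,-7.2,0.35],[0,0,0]]])

```text
time: 40.63
eef_pos: [593.6, -10.0, 156.5]
tool_rot: [0.0, 0.709, 0.705, 0.0]
contact_force: [0.7, 0.3, -0.6]
gripper_width: 21.8
gripper_force: 0.0
```

Call:
step_arm(targets=[[2.2,[0,-0.8,0.45],[0,0,0]],[2.2,[0,-1.5,0.95],[0,0,0]],[2.2,[0,-2.2,1.55],[0,0,0]],[2.2,[0,-2.8,2.2],[0,0,0]],[2.2,[0,-3.35,2.95],[0,0,0]],[2.2,[0,-3.8,3.7],[0,0,0]],[2.2,[0,-4.2,4.5],[0,0,0]],[2.2,[0,-4.5,5.35],[0,0,0]]])

```text
time: 41.3
eef_pos: [548.3, -9.7, 102.1]
tool_rot: [-0.0, 0.709, 0.705, -0.0]
contact_force: [-1.1, 0.4, 0.1]
gripper_width: 22.4
gripper_force: 0.5
```

Call:
step_arm(targets=[[2.2,[0,-0.15,0.5],[0,0,0]],[2.2,[0,-0.25,0.9],[0,0,0]],[2.2,[0,-0.3,1.3],[0,0,0]],[2.2,[0,-0.35,1.75],[0,0,0]],[2.2,[0,-0.4,2.2],[0,0,0]],[2.2,[0,-0.4,2.65],[0,0,0]],[2.2,[0,-0.4,2.65],[0,0,0]],[2.2,[0,-0.4,2.65],[0,0,0]]])

```text
time: 41.97
eef_pos: [544.8, -9.7, 76.1]
tool_rot: [-0.0, 0.709, 0.705, -0.0]
contact_force: [-0.1, -0.1, -0.1]
gripper_width: 22.3
gripper_force: 0.0
```

Call:
step_arm(targets=[[4,[0,0,0],[0,0,0]],[4,[0,0,0],[0,0,0]],[4,[0,0,-3],[0,0,0]],[4,[0,0,-6],[0,0,0]],[4,[0,0,-9],[0,0,0]],[4,[0,0,-12],[0,0,0]],[4,[0,0,-15],[0,0,0]],[4,[0,0,-18.5],[0,0,0]]])

```text
time: 42.63
eef_pos: [544.2, -9.6, 262.4]
tool_rot: [-0.0, 0.709, 0.705, -0.0]
contact_force: [0.8, 0.3, -0.2]
gripper_width: 40.2
gripper_force: 0.0
```

Call:
step_arm(targets=[[5.5,[3,0,0],[0,0,0]],[5.5,[7,0,0],[0,0,0]],[5.5,[11,0,0],[0,0,0]],[5.5,[15,0,0],[0,0,0]],[5.5,[18,0,0],[0,0,0]],[5.5,[20,0,0],[0,0,0]],[5.5,[20,0,0],[0,0,0]],[5.5,[20,0,0],[0,0,0]]])

```text
time: 43.3
eef_pos: [545.6, 191.1, 261.3]
tool_rot: [0.0, 0.708, 0.706, -0.0]
contact_force: [0.4, -0.2, 0.1]
gripper_width: 55.3
gripper_force: 0.0
```

Run:
```python
from h import *
s,p,M=st(); c,d,m=cap("wrist"); P=world(d,m); print(p,M.round(3),s["qpos"].round(2)); cv2.imwrite("pics/col.png",c)
t=P[(P[...,2]>156)&(P[...,2]<174)&(abs(P[...,0]-546)<30)&(abs(P[...,1]-266)<30)]
print(len(t),cv2.minEnclosingCircle(t[:,:2].astype(np.float32)),np.percentile(t,[1,50,99],0).round(1))
```

```text
[545.60335416 191.12777107 261.31085042] [[ 0.003  1.     0.   ]
 [ 1.    -0.003 -0.   ]
 [-0.     0.    -1.   ]] [ 0.2   0.41  1.28 -0.    1.45  0.21]
1575 ((549.1533813476562, 267.25732421875), 16.54342269897461) [[533.9 251.7 161.4]
 [548.8 267.5 165.1]
 [564.3 282.2 167.2]]
```

View pics/col.png

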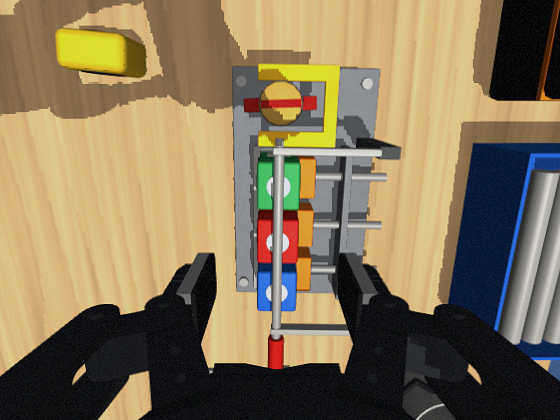

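The bar lies flat across all three cases, and the fork straddles the collar at (282,102) with its lugs in the slot. I'll lock the collar now.

Call:
step_arm(targets=[[5.5,[2,0.1,0],[0,0,0]],[5.5,[4,0.1,0],[0,0,0]],[5.5,[6,0.1,0],[0,0,0]],[5.5,[7.6,0.1,1],[0,0,0]],[5.5,[7.6,0.1,4],[0,0,0]],[5.5,[7.6,0.1,7],[0,0,0]],[5.5,[7.6,0.1,10.5],[0,0,0]],[5.5,[7.6,0.1,13.3],[0,0,0]]])

```text
time: 44.02
eef_pos: [547.0, 264.4, 126.4]
tool_rot: [-0.0, 0.71, 0.705, -0.001]
contact_force: [0.8, 0.2, -0.1]
gripper_width: 54.8
gripper_force: 0.0
```

Call:
step_arm(targets=[[5,[0,0,0],[0,0,0]],[4.5,[0,0,0],[0,0,0]],[4,[0,0,0],[0,0,0]],[3.5,[0,0,0],[0,0,0]],[3,[0,0,0],[0,0,0]],[2.5,[0,0,0],[0,0,0]],[2,[0,0,0],[0,0,0]],[2,[0,0,0],[0,0,0]]])

```text
time: 44.68
eef_pos: [548.9, 266.4, 131.3]
tool_rot: [0.001, 0.709, 0.705, 0.002]
contact_force: [0.9, -1.7, 6.3]
gripper_width: 29.3
gripper_force: 58.7
```

Call:
step_arm(targets=[[2,[0,0,-0.5],[0,0,0]],[2,[0,0,-1],[0,0,0]],[2,[0,0,-1.5],[0,0,0]],[2,[0,0,-1.5],[0,0,0]],[2,[0,0,-1.5],[0,0,-0.1]],[2,[0,0,-1.5],[0,0,-0.2]],[2,[0,0,-1.5],[0,0,-0.3]],[2,[0,0,-1.5],[0,0,-0.4]]])

```text
time: 45.35
eef_pos: [548.2, 266.3, 142.9]
tool_rot: [0.001, 0.553, 0.833, 0.001]
contact_force: [5.8, 0.1, -9.8]
gripper_width: 28.9
gripper_force: 60.0
```

Call:
step_arm(targets=[[2,[0,0,0],[0,0,-0.1]],[2,[0,0,0],[0,0,-0.2]],[2,[0,0,0],[0,0,-0.3]],[2,[0,0,0],[0,0,-0.4]],[2,[0,0,0],[0,0,-0.5]],[2,[0,0,0],[0,0,-0.6]],[2,[0,0,0],[0,0,-0.7]],[2,[0,0,0],[0,0,-0.7]]])

```text
time: 46.02
eef_pos: [547.6, 266.0, 142.7]
tool_rot: [0.0, 0.234, 0.972, -0.0]
contact_force: [5.8, -0.6, -10.0]
gripper_width: 29.1
gripper_force: 60.1
```

Run:
```python
from h import *
s,p,M=st(); print(s["time"],p,M.round(3),s["contact_force"],s["ft_torque"],s["gripper_width"],s["qpos"].round(2))
```

```text
46.0167 [547.57160329 265.96306292 142.66904002] [[-0.89   0.455  0.   ]
 [ 0.455  0.89  -0.   ]
 [-0.    -0.    -1.   ]] [  5.76398978  -0.56230078 -10.00446443] [-0.05421724 -0.88191478 -0.03507908] 29.059361412547414 [ 0.33  0.55  1.38 -0.    1.21 -0.77]
```

Call:
step_arm(targets=[[2,[0,0,-0.2],[0,0,-0.08]],[2,[0,0,-0.2],[0,0,-0.16]],[2,[0,0,-0.2],[0,0,-0.22]],[2,[0,0,-0.2],[0,0,-0.25]],[2,[0,0,0.3],[0,0,-0.25]],[2,[0,0,0.8],[0,0,-0.25]],[2,[0,0,1.3],[0,0,-0.25]],[2,[0,0,1.4],[0,0,-0.25]]])

```text
time: 46.68
eef_pos: [546.6, 266.3, 131.3]
tool_rot: [-0.0, 0.114, 0.994, 0.0]
contact_force: [-8.1, -3.8, 13.7]
gripper_width: 29.6
gripper_force: 62.3
```

Run:
```python
from h import *
s,p,M=st(); print(s["time"],p,M.round(3),s["contact_force"],s["ft_torque"],s["gripper_width"],s["qpos"].round(2))
```

```text
46.6833 [546.60128673 266.28602908 131.25392159] [[-0.974  0.226 -0.   ]
 [ 0.226  0.974  0.   ]
 [ 0.     0.    -1.   ]] [-8.12587286 -3.75837005 13.7284859 ] [-0.552556    1.52968076 -0.44979609] 29.583818372125318 [ 0.33  0.56  1.4   0.    1.19 -1.02]
```

The collar is against its end stop and home. I'll release, rise and check.

Call:
step_arm(targets=[[3.5,[0,0,0],[0,0,0]],[4.5,[0,0,0],[0,0,0]],[5.5,[0,0,0],[0,0,0]],[5.5,[0,0,-2],[0,0,0]],[5.5,[0,0,-5],[0,0,0]],[5.5,[0,0,-8],[0,0,0]],[5.5,[0,0,-11],[0,0,0]],[5.5,[0,0,-14],[0,0,0]]])

```text
time: 47.35
eef_pos: [547.5, 266.3, 271.2]
tool_rot: [0.001, 0.113, 0.994, 0.0]
contact_force: [0.6, 0.2, -0.6]
gripper_width: 54.9
gripper_force: 0.0
```

Call:
step_arm(targets=[[5.5,[4,0,-2],[0,0,0]],[5.5,[8,0,-4],[0,0,0]],[5.5,[11,0,-4],[0,0,0]],[5.5,[11,0,-4],[0,0,0]],[5.5,[11,0,-4],[0,0,0]],[5.5,[11,0,-4],[0,0,0]],[5.5,[11,0,-4],[0,0,0]],[5.5,[11,0,-4],[0,0,0]]])

```text
time: 48.02
eef_pos: [440.9, 290.5, 308.6]
tool_rot: [-0.0, 0.113, 0.994, -0.0]
contact_force: [0.8, -0.1, -0.1]
gripper_width: 55.0
gripper_force: 0.0
```

Run:
```python
from h import *
c,d,m=cap("wrist"); b=c
p,d2,m2=cap("scene"); a=cv2.resize(p[140:260,240:375],None,fx=3.5,fy=3.5,interpolation=cv2.INTER_CUBIC)[:420]
o=np.hstack([a[:,:], b[:,100:420]]) ; o=cv2.resize(o,None,fx=min(1,800/o.shape[1]),fy=min(1,800/o.shape[1])); cv2.imwrite("pics/fin.png",o); print(o.shape)
P=world(d2,m2); Pw=world(d,m)
t=Pw[(Pw[...,2]>150)&(Pw[...,2]<190)&(abs(Pw[...,0]-547)<12)&(abs(Pw[...,1]-267)<12)]; print("collar top",np.median(t[:,2]) if len(t) else None)
r_=Pw[(Pw[...,2]>97)&(Pw[...,2]<125)&(abs(Pw[...,0]-546)<12)&(Pw[...,1]>60)&(Pw[...,1]<220)]; print("rod top",np.percentile(r_[:,2],95),len(r_))
```

```text
(420, 792, 3)
collar top 165.15196794234123
rod top 109.60915566906645 649
```

View pics/fin.png

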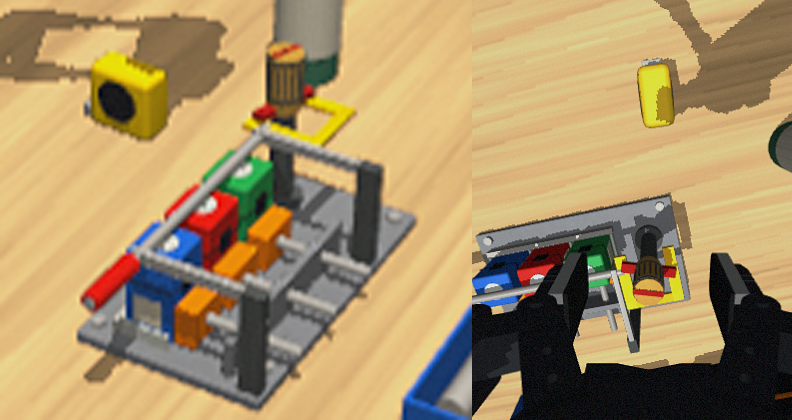

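All three cases are seated under the flat bar. The lugs lie across the fork as at the start, the collar is home (top z 165), and the bar is level (rod top z 109.6). I'll hand it in.

```bash
python3 -c "
from plant import r
print(r.finish_job())"
```

```text
the job is handed in; nothing more can be done
None
```

The job is handed in at about 48 s: the blue, red and green drill cases are seated in bays 0, 1 and 2, the bar is shut flat over them, the collar is locked and home, and the robot is clear; the bar grip slipped during opening but the bar still reached its rear stop.

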